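# Heft the closed pots and tip out the grinding ball

## Task

One of the three closed steel pots still holds a heavy grinding ball; find it by lifting them, for only the weight tells. Tip the ball out into the wire wash basket and stand that pot back upright on the bench. The light pots are clean inside: keep them upright and closed, and do not disturb the brush, the tape or the spanner.

Things in the scene. Friction and masses are not known exactly. Their poses are not given: they have to be found in the camera images.
- pot_1: Closed steel sample pot, one of three alike; nothing outside shows which one holds the ball. Round, slightly conical: rim 90 mm and lid top 95 mm above its foot; diameter 48 mm at the foot, 54 at half height, 58 at 70 mm height, 63 over the rim bead. Origin: centre of the underside; z up the pot's axis; -x points to the lid's hinge, which starts facing roughly to the robot's right (-y).
- pot_2: Second pot, same shape and frame as pot_1. Weights, for all three: a clean pot with its lid and the small drying capsule inside weighs 0.24 to 0.27 kg; the one with the ball (solid tungsten carbide, 30 mm diameter, 0.19 to 0.23 kg) weighs 0.43 to 0.48 kg. The pot's centre of mass is about 45 mm above its foot, the ball lies on its floor, so grip firmly (40 N or more) lest the pot swing in the grip.
- pot_3: Third pot, same shape, frame and weights. For all three: the inside widens steadily towards the mouth, so once the pot is tipped past level (100 degrees or more from upright, best with the hinge uppermost) the ball rolls along the wall, pushes the lid open and drops from the lip, provided the gripper leaves room for the lid to swing out.
- lid_1 (a joint): Hinged lid of pot_1 (22 g, 64 mm disc), rad: 0 closed, swings up and back about the hinge to a stop at 1.35. Not latched; it falls shut by itself when the pot is upright.
- lid_2 (a joint): Hinged lid of pot_2 (22 g, 64 mm disc), rad: 0 closed, swings up and back about the hinge to a stop at 1.35. Not latched; it falls shut by itself when the pot is upright.
- lid_3 (a joint): Hinged lid of pot_3 (22 g, 64 mm disc), rad: 0 closed, swings up and back about the hinge to a stop at 1.35. Not latched; it falls shut by itself when the pot is upright.
- wash_basket: Open wire wash basket, stainless, fixed in place: 170 mm along its x, 230 mm along its y, rim 62 mm above the bench, floor 10 mm above the bench. Origin: centre of its footprint at bench height; z up.
- brush: Bystander: wooden-handled brush lying on the bench, 178 mm long, 19 mm high. Origin: centre of its underside.
- tape_roll: Bystander: dark roll of tape lying flat, 55 mm diameter, 19 mm high. Origin: centre of its underside.
- spanner: Bystander: open-ended spanner lying on the bench, 156 mm long, 6 mm thick. Origin: centre of its underside.

How it is judged:
By the outcome, as a careful person would: the job done as asked, in the order asked, and still so for the second after the job is handed in, with the robot touching nothing.
It also fails if it takes over 72 s, if anything falls off the work surface, if the arm or the gripper's body presses on something with over 40 N, if the wrist force passes 120 N, or if a joint passes its speed limit or range.

## Robot

A 6-joint arm with a two-finger parallel gripper is mounted at the origin on a cart in front of the work surface, level with it; the furniture and walls round the work are solid. World frame = base frame: x ahead of the robot, y to its left, z up, the work surface at z = 0. Lengths are in m, angles in rad, forces in N, time in s.
With the tool pointing down it reaches from about 0.35 to 0.875 m from the base axis. Payload 4.2 kg.
Tool frame: the origin (TCP) lies midway between the tips of the shut fingers; the grasp point (between the pads) lies 19 mm behind it; y points along the fingers, z is the direction in which the jaws open and shut, and the axes are right-handed (so a half turn about y gives the same grasp; the last joint's range is limited). The gripper opens to 85 mm and grips with 20 to 120 N. Pads are 22 mm wide; open, the fingers measure 114 mm over their backs; the gripper's body (76 mm by 85 mm) begins 54 mm behind the grasp point. The pads swing forward as they close: fully open they stand 13 mm farther back than shut.
Start: joints at [1.428, 0.385, 0.008, 0, -1.194, -0.259], TCP at [0.244, 0.575, 0.231] pointing down, gripper open.
Joint ranges: [-3.14, 3.14], [-1.21, 2.06], [-1.07, 1.41], [-3.16, 2.05], [-2.99, -0.16], [-3.1, 3.1]. Speed limits (rad/s): [2.79, 2.79, 3.14, 3.14, 3.14, 3.14].

## Interface

Orientations are given as [roll, pitch, yaw] about the fixed x, y, z axes, in that order (R = Rz(yaw) Ry(pitch) Rx(roll)).
In Python, from rig import manip gives the robot as it stands.
- The arm moves only by the tool apply_moves, never from a script. Its argument "targets" is a list of rows, each a list of 3 entries, a list of its own where there are three numbers: the turn, a rotation vector about the tool's x, y, z in rad, then the shift along the tool's x, y, z in cm, then the opening, from 0 (shut) to 1 (fully open). A call has 1 to 10 rows; each row is the pose to reach, as a shift and turn from the pose commanded when the call began, along the tool's axes at that moment; what a row does not reach only later rows make up. A row lasts 1/10 s, in which the tool goes at most 50 mm and 8.59 degrees, less where a joint would pass 70% of its speed; a pose out of reach is approached as far as the arm can. A call with a gripper value outside its range is refused whole. The fingers move at their own pace and stop on an object; "squeeze" is the grip in N (left out, the last holds). Time passes only in rows, so rows that repeat a pose let the fingers close. It gives the time, the measured TCP pose, the force and the opening at its end, in the units of the state.
- manip.get_obs(): the state, without advancing time (a new reading comes with each control period).
- manip.grab_frame(name): name is "scene" or "top" or "wrist"; returns a dict with "image" (420x560x3 uint8, red, green, blue), "fx", "fy", "cx", "cy" (pixels), "R" (3x3) and "t" (3): a world point X has camera coordinates R X + t. Camera axes: x right, y down, z forward; pixel columns grow to the right and rows downward; lengths in m; the calibration is good to about 2 mm. A picture is of the moment at which its call begins. There is no depth.
- manip.sign_off(): hands the job in, once; it reports no verdict.
The state is a dict: "t": time; "joint_positions": joint angles; "joint_velocities": joint speeds; "effort": joint torques, N m; "tool_pos": TCP position; "eef_rot": TCP orientation; "wrist_force": force on the tool from outside, world axes, zero at the start; "wrist_torque": the same for the moment, N m; "grip_width": finger opening in m.
Only numpy, scipy, OpenCV 4.12 (cv2) and the standard library are available. Lean on these libraries where they do the work, as an engineer would, in place of code of your own. Each camera call takes 0.05 s, during which the arm holds its last target.

## Working session

There is one attempt and no reset: what is moved stays moved. The work goes in short steps, Python scripts to look and compute and a tool call to move; the robot and the scene stay as the last step left them, time stands still between calls to the robot, and variables do not carry over. Pictures are saved under pics/ and viewed, and the job is handed in when it is done.

Besides the shell and the picture viewer there is one more tool, called after "Call:" as name(argument=value, ...), one argument or row to a line, values as JSON. apply_moves: Moves the arm, as the interface text tells. Its arguments: {"type":"object","properties":{"targets":{"type":"array","items":{"type":"array"}},"squeeze":{"type":"number"}},"required":["targets"]}

```bash
ls; mkdir -p pics
python3 - <<'E'
from rig import manip
import cv2
o=manip.get_obs(); print(o)
for n in ("scene","top","wrist"):
    f=manip.grab_frame(n); cv2.imwrite(f"pics/{n}0.png",f["image"][:,:,::-1]); print(n,f["fx"],f["cx"],f["cy"],f["R"],f["t"])
E
```

```text
pics
{'t': 0.0, 'joint_positions': array([ 1.42758606e+00,  3.85566417e-01,  6.59652362e-03, -4.86215904e-04,
       -1.19404050e+00, -2.58611428e-01]), 'joint_velocities': array([ 0.000384  ,  0.0018627 , -0.00025253, -0.00016902, -0.00081069,
       -0.00046748]), 'effort': array([ 3.42716123e-05, -3.92289233e+01,  1.88409340e+01,  4.18656081e+00,
       -4.58882569e-03,  6.72280663e-06]), 'tool_pos': array([0.24418224, 0.57466662, 0.23020609]), 'eef_rot': array([-1.56854033e+00,  1.29535006e-04,  2.73959172e+00]), 'wrist_force': array([ 0.03164528, -0.31536098, -0.24220284]), 'wrist_torque': array([ 0.07513946, -0.04435861,  0.02772545]), 'grip_width': 0.08543894808757573}
scene 379.76577252919856 281.77791032288314 215.5529051687862 [[ 0.83799939 -0.54531504 -0.01971128]
 [-0.37994604 -0.55718317 -0.73836842]
 [ 0.39166061  0.62624151 -0.67410944]] [-0.44542887  0.26984366  0.68991248]
top 393.34193664377796 275.51046940938613 215.4948960590419 [[ 0.0182873  -0.99981906 -0.00523575]
 [-0.97754898 -0.01678006 -0.21003911]
 [ 0.20991325  0.00895925 -0.97767897]] [0.00468901 0.57312239 1.06333345]
wrist 329.80434219436313 278.4441318125203 210.8314054887603 [[-0.39112232 -0.92033607  0.00220139]
 [-0.87800625  0.37384804  0.29890244]
 [-0.27591369  0.11497458 -0.95428113]] [ 0.62443368 -0.03780966  0.38099704]
```

View pics/scene0.png

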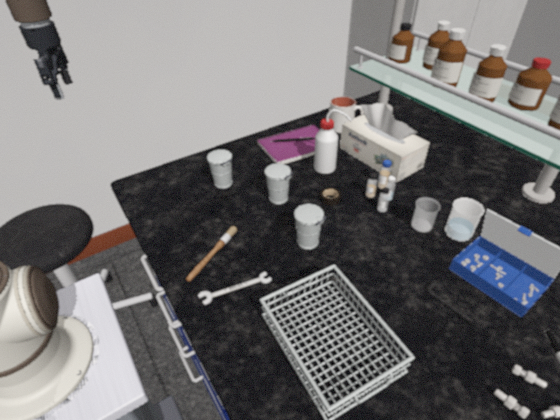

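View pics/top0.png

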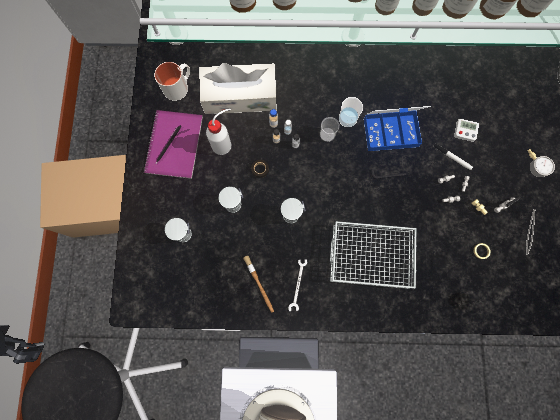

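View pics/wrist0.png

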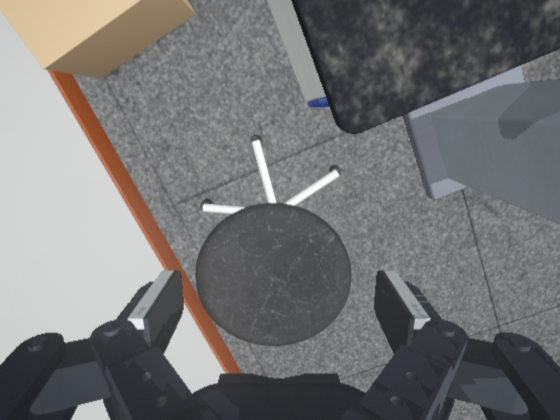

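The top view shows three lids near (178,230), (230,199), (291,210), the basket near (373,255), the brush near (258,285) and the spanner near (298,285). Next I'll measure them.

```bash
cat > h.py <<'E'
import numpy as np, cv2
from scipy.spatial.transform import Rotation as Rot
from rig import manip
def ray(f,u,v,z):
    R=np.array(f["R"]);t=np.array(f["t"]);C=-R.T@t
    d=R.T@np.array([(u-f["cx"])/f["fx"],(v-f["cy"])/f["fy"],1]); return C+d*(z-C[2])/d[2]
def proj(f,X):
    p=np.array(f["R"])@np.array(X)+f["t"]; return f["cx"]+f["fx"]*p[0]/p[2], f["cy"]+f["fy"]*p[1]/p[2]
def save(n,im): cv2.imwrite(f"pics/{n}.png",im[:,:,::-1])
def Re(rpy): return Rot.from_euler('xyz',rpy).as_matrix()
E
python3 - <<'E'
from h import *
for n in("top","scene"):
    f=manip.grab_frame(n); im=f["image"]; hsv=cv2.cvtColor(im,cv2.COLOR_RGB2HSV)
    m=((hsv[...,2]>(150 if n=="top" else 140))&(hsv[...,1]<40)).astype(np.uint8)
    k,l,s,c=cv2.connectedComponentsWithStats(m)
    for i in range(1,k):
        if s[i,4]>80: 
            cs,_=cv2.findContours((l==i).astype(np.uint8),0,2); e=cv2.fitEllipse(max(cs,key=len)); 
            print(n,s[i],c[i].round(1),"ell",np.round(e[0],1),np.round(e[1],1),ray(f,*e[0],.095).round(3))
f=manip.grab_frame("top")
c=f["image"][180:330,150:430]; save("topc",cv2.resize(c,None,fx=2.8,fy=2.8,interpolation=2))
f=manip.grab_frame("scene")
c=f["image"][130:330,180:430]; save("scenec",cv2.resize(c,None,fx=2.8,fy=2.8,interpolation=2))
E
```

```text
top [ 140    0  420   28 8029] [337.7  14.3] ell [360.3  12.8] [ 27.9 360.7] [ 1.215 -0.237  0.095]
top [ 147   25  413   19 5654] [353.9  33.9] ell [324.   33.2] [ 16.3 421.2] [ 1.141 -0.124  0.095]
top [    0    31    72   307 12657] [ 26.1 171.2] ell [ 22.9 181. ] [ 76.5 310.6] [0.653 0.732 0.095]
top [169  63  21  37 307] [181.7  82.5] ell [181.3  81.1] [16.4 32.4] [0.972 0.304 0.095]
top [ 199   63   77   40 2256] [237.4  83.2] ell [231.3  83.2] [ 36.3 101. ] [0.967 0.154 0.095]
top [339  97  24  30 348] [350.8 109.4] ell [350.  111.1] [20.4 32.4] [ 0.882 -0.198  0.095]
top [456 119  23  21 300] [466.8 129. ] ell [467.2 129. ] [19.4 24.6] [ 0.832 -0.536  0.095]
top [206 123  25  30 325] [220.7 138.1] ell [218.7 135.4] [17.9 33.2] [0.8   0.183 0.095]
top [321 129  14  12 103] [326.6 135.3] ell [326.2 135. ] [ 9.6 16.6] [ 0.807 -0.128  0.095]
top [447 151  26  18 120] [459.2 159.8] ell [459.  159.7] [ 3.9 36.8] [ 0.737 -0.505  0.095]
top [534 156  21  21 310] [543.9 165.4] ell [544.  165.3] [18.2 21. ] [ 0.724 -0.744  0.095]
top [219 187  23  21 383] [229.6 197.1] ell [229.7 197. 
[... 2388 characters left out ...]
 0.442 -0.303  0.095]
scene [   0  267   45  106 3117] [ 17.3 322.1] ell [ 15.9 322.2] [47.3 99.7] [0.011 0.026 0.095]
scene [    0   266   152   154 13178] [ 78.5 362.2] ell [ 81.3 372.9] [123.3 198.6] [ 0.085 -0.13   0.095]
scene [198 272  74  33 427] [232.9 287.8] ell [233.5 286.8] [22.7 64. ] [ 0.354 -0.116  0.095]
scene [513 365  34  22 256] [529.2 375.9] ell [528.5 375.4] [ 8.9 36.8] [ 0.642 -0.504  0.095]
scene [340 367  25  19  94] [353.1 375.8] ell [353.1 377.1] [10.1 26.9] [ 0.424 -0.363  0.095]
scene [495 390  35  28 298] [512.4 403.3] ell [513.1 404. ] [ 9.8 41.7] [ 0.586 -0.515  0.095]
scene [543 406  17  12 131] [552.2 412.2] ell [556.  411.3] [ 9.  26.6] [ 0.626 -0.553  0.095]
```

View pics/topc.png

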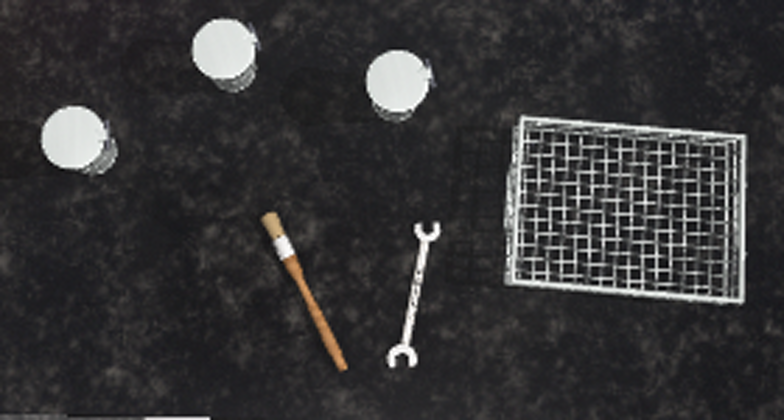

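View pics/scenec.png

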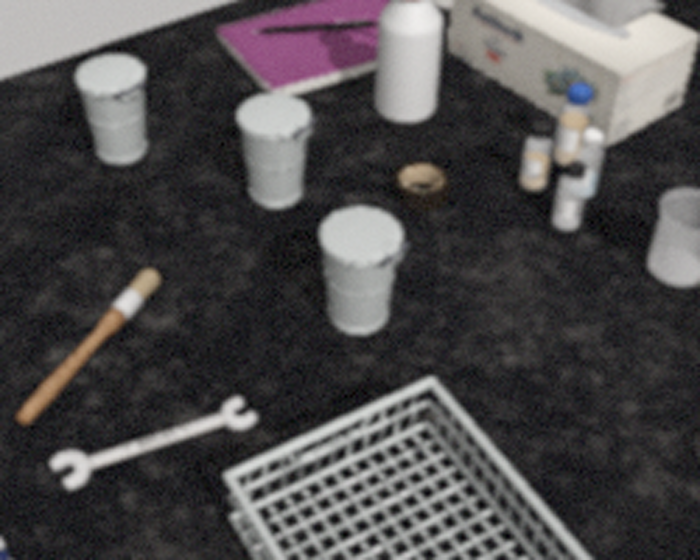

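Run:
```python
from h import *
o=manip.get_obs(); f=manip.grab_frame("wrist"); R=np.array(f["R"]); C=-R.T@np.array(f["t"])
T=Re(o["eef_rot"]); print("cam in tool",(T.T@(C-o["tool_pos"])).round(3),"fwd",(T.T@R[2]).round(2)); print(T.round(2))
f=manip.grab_frame("top")
g=lambda u,v,z: ray(f,150+u/2.8,180+v/2.8,z).round(3)
for p in [(520,117),(747,136),(743,300),(508,282)]: print("basket",g(*p,.062))
for n,h,l in (("A",(107,129),(75,137)),("B",(258,39),(224,48)),("C",(432,72),(398,80))):
    d=g(*h,.092)-g(*l,.095); print(n,d,np.degrees(np.arctan2(d[0],-d[1])))
for p in [(268,212),(345,370)]: print("brush",g(*p,.01))
for p in [(428,222),(402,366)]: print("spanner",g(*p,.003))
s=manip.grab_frame("scene")
for X in [(.524,.288,.095),(.616,.144,.095),(.586,-.03,.095)]: print("scene proj",np.round(proj(s,X),1))
print(f["image"].shape, ray(f,260,168,.01), o["wrist_force"])
fs=[manip.get_obs()["wrist_force"].round(2) for _ in range(3)]; print(fs)
```

```text
cam in tool [-0.078 -0.143 -0.001] fwd [0.3  0.95 0.  ]
[[-0.92 -0.   -0.39]
 [ 0.39 -0.   -0.92]
 [-0.   -1.    0.  ]]
basket [ 0.557 -0.157  0.062]
basket [ 0.542 -0.386  0.062]
basket [ 0.378 -0.372  0.062]
basket [ 0.392 -0.143  0.062]
A [ 0.009 -0.031 -0.003] 16.189206257026967
B [ 0.011 -0.033 -0.003] 18.434948822922035
C [ 0.01  -0.034 -0.003] 16.389540334034795
brush [0.462 0.1   0.01 ]
brush [0.303 0.017 0.01 ]
spanner [ 0.455 -0.067  0.003]
spanner [ 0.308 -0.041  0.003]
scene proj [219.7 155.5]
scene proj [278.  170.1]
scene proj [309.1 212.7]
(420, 560, 3) [0.73220245 0.06566689 0.01      ] [0.84052371 0.25389139 0.02610758]
[array([ 0.39,  0.18, -0.75]), array([ 0.39,  0.18, -0.75]), array([ 0.39,  0.18, -0.75])]
```

```bash
cat >> h.py <<'E'
def down(jaw_deg): return Rot.from_euler('z',jaw_deg-90,degrees=True).as_matrix()@Rot.from_euler('x',-90,degrees=True).as_matrix()
def plan(P0,R0,P,R,):
    print("rotvec",Rot.from_matrix(R0.T@R).as_rotvec().round(3),"shift cm",(R0.T@(np.array(P)-P0)*100).round(2))
def st():
    o=manip.get_obs(); print("t",o["t"].__round__(2),"q",o["joint_positions"].round(3),"p",o["tool_pos"].round(4),"rpy",o["eef_rot"].round(3),"F",o["wrist_force"].round(2),"T",o["wrist_torque"].round(3),"w",round(o["grip_width"],4))
    return o
E
python3 - <<'E'
from h import *
o=st(); plan(o["tool_pos"],Re(o["eef_rot"]),(.524,.288,.2),down(197))
E
```

```text
t 0.5 q [ 1.428  0.385  0.008 -0.    -1.194 -0.259] p [0.2444 0.5752 0.2313] rpy [-1.571 -0.     2.74 ] F [ 0.39  0.18 -0.75] T [ 0.016  0.011 -0.014] w 0.0852
rotvec [-0.     0.872 -0.   ] shift cm [-36.97   3.13  15.49]
```

Call:
apply_moves(
  targets=[
    [[0,0.87,0],[-37,3.1,15.5],1],
    [[0,0.87,0],[-37,3.1,15.5],1],
    [[0,0.87,0],[-37,3.1,15.5],1],
    [[0,0.87,0],[-37,3.1,15.5],1],
    [[0,0.87,0],[-37,3.1,15.5],1],
    [[0,0.87,0],[-37,3.1,15.5],1],
    [[0,0.87,0],[-37,3.1,15.5],1],
    [[0,0.87,0],[-37,3.1,15.5],1],
    [[0,0.87,0],[-37,3.1,15.5],1],
    [[0,0.87,0],[-37,3.1,15.5],1],
  ],
)

```text
t: 1.5
tool_pos: [0.525, 0.2866, 0.2]
eef_rot: [-1.57, 0.0, 1.867]
wrist_force: [-0.7, 0.4, 0.9]
grip_width: 0.0855
```

Run:
```python
from h import *
o=st(); plan(o["tool_pos"],Re(o["eef_rot"]),(.524,.288,.048),down(197))
f=manip.grab_frame("wrist"); save("w1",f["image"]); print(proj(f,(.524,.288,.095)))
```

```text
t 1.5 q [ 0.77   0.363 -0.107 -0.    -1.101 -0.474] p [0.525  0.2866 0.2   ] rpy [-1.57   0.     1.867] F [-0.72  0.37  0.89] T [ 0.037  0.    -0.011] w 0.0855
rotvec [-0.    -0.001 -0.   ] shift cm [ 0.16 15.2   0.05]
(np.float64(280.88377989524), np.float64(211.89073474634202))
```

View pics/w1.png

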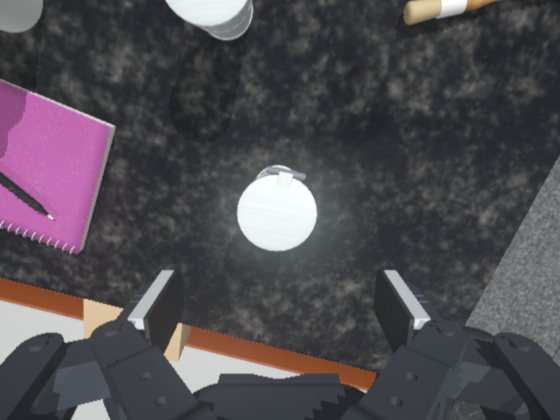

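The wrist view shows lid A's centre at (277,212) and its hinge at (286,173), i.e. towards -y. The pads straddle it. I'll refine the position and then descend.

Run:
```python
from h import *
o=manip.get_obs();f=manip.grab_frame("wrist")
c=ray(f,277,212,.095); h=ray(f,286,173,.095); d=h-c; print(c.round(4),np.degrees(np.arctan2(d[0],-d[1])),np.linalg.norm(d))
h=ray(f,412,10,.01);print("brush tip",h)
plan(o["tool_pos"],Re(o["eef_rot"]),(c[0],c[1],.048),down(197))
```

```text
[0.5263 0.2901 0.095 ] 4.605924721617149 0.03192690620680201
brush tip [0.45902572 0.1004375  0.01      ]
rotvec [-0.     0.001  0.   ] shift cm [ 0.18 15.22 -0.25]
```

Call:
apply_moves(
  targets=[
    [[0,0,0],[0.2,4,-0.2],1],
    [[0,0,0],[0.2,8,-0.2],1],
    [[0,0,0],[0.2,11,-0.2],1],
    [[0,0,0],[0.2,13.5,-0.2],1],
    [[0,0,0],[0.2,15.2,-0.2],1],
    [[0,0,0],[0.2,15.2,-0.2],0.3],
    [[0,0,0],[0.2,15.2,-0.2],0.3],
    [[0,0,0],[0.2,15.2,-0.2],0.3],
    [[0,0,0],[0.2,15.2,-0.2],0.3],
    [[0,0,0],[0.2,15.2,-0.2],0.3],
  ],
  squeeze=45,
)

```text
t: 2.6
tool_pos: [0.5258, 0.2907, 0.0492]
eef_rot: [-1.572, -0.001, 1.87]
wrist_force: [-1.2, -0.3, 1.8]
grip_width: 0.0586
```

Run:
```python
from h import *
st()
```

```text
t 2.6 q [ 0.774  0.527 -0.27  -0.    -0.772 -0.475] p [0.5258 0.2907 0.0492] rpy [-1.572e+00 -1.000e-03  1.870e+00] F [-1.17 -0.33  1.76] T [ 0.179  0.363 -0.013] w 0.0586
```

Call:
apply_moves(
  targets=[
    [[0,0,0],[0,-1,0],0.3],
    [[0,0,0],[0,-2.5,0],0.3],
    [[0,0,0],[0,-4,0],0.3],
    [[0,0,0],[0,-4,0],0.3],
    [[0,0,0],[0,-4,0],0.3],
    [[0,0,0],[0,-4,0],0.3],
    [[0,0,0],[0,-4,0],0.3],
  ],
)

```text
t: 3.3
tool_pos: [0.5251, 0.2899, 0.0874]
eef_rot: [-1.569, 0.001, 1.87]
wrist_force: [0.4, -0.3, -3.1]
grip_width: 0.0589
```

Run:
```python
from h import *
st(); 
for i in range(3):
    f=manip.grab_frame("scene"); print(manip.get_obs()["wrist_force"],manip.get_obs()["effort"][1:3])
save("s1",cv2.resize(f["image"][100:310,150:430],None,fx=2.8,fy=2.8))
```

```text
t 3.3 q [ 0.774  0.479 -0.236 -0.    -0.857 -0.475] p [0.5251 0.2899 0.0874] rpy [-1.569e+00  1.000e-03  1.870e+00] F [ 0.38 -0.32 -3.1 ] T [ 0.022  0.027 -0.013] w 0.0589
[-1.75696413e-03 -6.58558193e-01 -3.11260848e+00] [-41.82522655  16.07433558]
[-0.19502147  0.70585732 -2.3388933 ] [-41.75421596  16.05577469]
[ 0.10844777  0.56856544 -2.5749721 ] [-41.70288563  16.04993641]
```

View pics/s1.png

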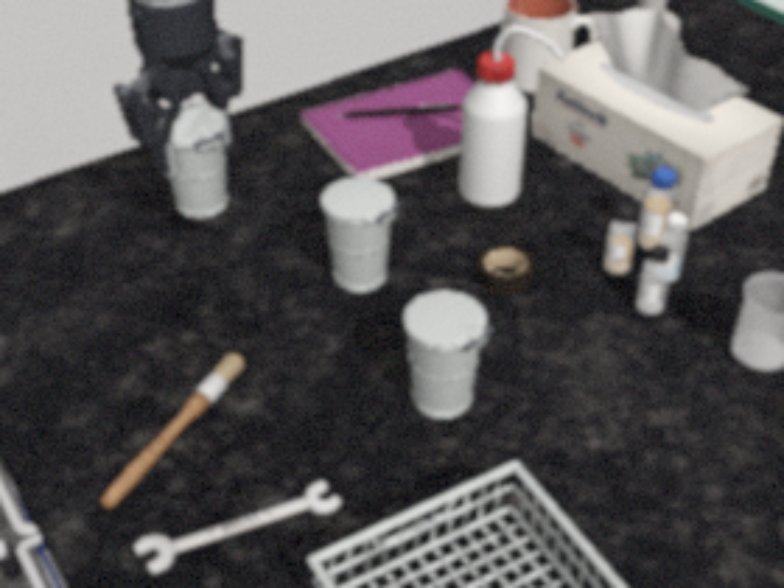

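The scene view shows pot A lifted, upright and closed. It pulls about 2.6 N (0.27 kg), so it is light. Setting it back down.

Call:
apply_moves(
  targets=[
    [[0,0,0],[0,1.5,0],0.3],
    [[0,0,0],[0,2.8,0],0.3],
    [[0,0,0],[0,3.5,0],0.3],
    [[0,0,0],[0,3.9,0],0.3],
    [[0,0,0],[0,3.9,0],0.3],
    [[0,0,0],[0,3.9,0],1],
    [[0,0,0],[0,3.9,0],1],
    [[0,0,0],[0,3.9,0],1],
    [[0,0,0],[0,1,0],1],
    [[0,0,0],[0,-2,0],1],
  ],
)

```text
t: 4.45
tool_pos: [0.5252, 0.29, 0.1082]
eef_rot: [-1.569, 0.001, 1.87]
wrist_force: [1.2, 0.0, 0.6]
grip_width: 0.0857
```

Run:
```python
from h import *
o=st(); plan(o["tool_pos"],Re(o["eef_rot"]),(.525,.288,.21),down(197));plan(o["tool_pos"],Re(o["eef_rot"]),(.617,.145,.2),down(197))
```

```text
t 4.45 q [ 0.774  0.455 -0.215  0.    -0.903 -0.475] p [0.5252 0.29   0.1082] rpy [-1.569e+00  1.000e-03  1.870e+00] F [1.2  0.05 0.59] T [ 0.054 -0.032 -0.078] w 0.0857
rotvec [-0.002  0.002 -0.001] shift cm [ -0.19 -10.18   0.1 ]
rotvec [-0.002  0.002 -0.001] shift cm [-16.57  -9.17  -4.48]
```

Call:
apply_moves(
  targets=[
    [[0,0,0],[0,-5,0],1],
    [[0,0,0],[0,-9.5,0],1],
    [[0,0,0],[-5,-9.5,-1.5],1],
    [[0,0,0],[-10,-9.2,-3],1],
    [[0,0,0],[-14,-9.2,-4],1],
    [[0,0,0],[-16.6,-9.2,-4.5],1],
    [[0,0,0],[-16.6,-9.2,-4.5],1],
  ],
)

```text
t: 5.15
tool_pos: [0.6188, 0.1419, 0.2002]
eef_rot: [-1.571, 0.0, 1.865]
wrist_force: [-0.1, 0.6, -0.8]
grip_width: 0.0852
```

Run:
```python
from h import *
o=st()
f=manip.grab_frame("wrist"); im=f["image"]; save("w2",im); print(proj(f,(.616,.144,.095)))
hsv=cv2.cvtColor(im,cv2.COLOR_RGB2HSV); m=((hsv[...,2]>190)&(hsv[...,1]<40)).astype(np.uint8)
k,l,s,c=cv2.connectedComponentsWithStats(m)
for i in range(1,k):
    if s[i,4]>1500:
        cs,_=cv2.findContours((l==i).astype(np.uint8),0,2);e=cv2.fitEllipse(max(cs,key=len)); print(s[i],e,ray(f,*e[0],.095))
```

```text
t 5.15 q [ 0.48   0.423 -0.012  0.    -1.135 -0.186] p [0.6188 0.1419 0.2002] rpy [-1.571  0.     1.865] F [-0.08  0.58 -0.8 ] T [ 0.087  0.014 -0.009] w 0.0852
(np.float64(282.8243603191299), np.float64(213.38684404385435))
[ 353    0   90   36 2413] ((398.28253173828125, -10.045574188232422), (87.55874633789062, 93.79620361328125), 46.7303466796875) [ 0.58892297 -0.02419934  0.095     ]
[   0  148  108   72 4238] ((43.95079040527344, 181.31227111816406), (60.3692741394043, 109.20084381103516), 63.93370819091797) [0.79904756 0.17248434 0.095     ]
[ 239  172   79   79 4706] ((277.9176025390625, 212.58274841308594), (75.23759460449219, 77.704345703125), 88.14361572265625) [0.61990742 0.14448729 0.095     ]
```

View pics/w2.png

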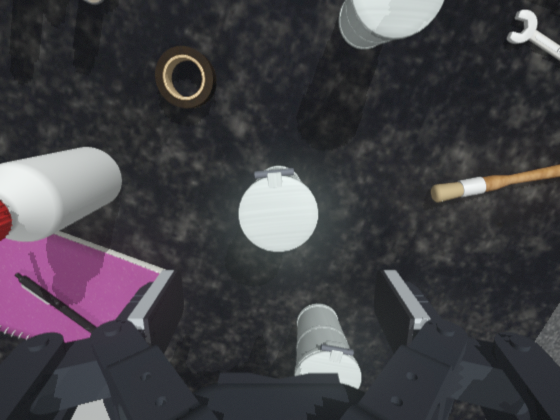

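Lid B is at (278,213), centred between the pads, with its hinge at (275,174). Descend, grip and lift.

Call:
apply_moves(
  targets=[
    [[0,0,0],[0.2,4,0],1],
    [[0,0,0],[0.2,8,0],1],
    [[0,0,0],[0.2,11,0],1],
    [[0,0,0],[0.2,13.5,0],1],
    [[0,0,0],[0.2,15.2,0],1],
    [[0,0,0],[0.2,15.2,0],0.3],
    [[0,0,0],[0.2,15.2,0],0.3],
    [[0,0,0],[0.2,15.2,0],0.3],
    [[0,0,0],[0.2,15.2,0],0.3],
    [[0,0,0],[0.2,15.2,0],0.3],
  ],
  squeeze=45,
)

```text
t: 6.2
tool_pos: [0.6172, 0.1472, 0.0491]
eef_rot: [-1.572, -0.0, 1.87]
wrist_force: [-0.8, 0.5, -1.0]
grip_width: 0.0598
```

Call:
apply_moves(
  targets=[
    [[0,0,0],[0,-1,0],0.3],
    [[0,0,0],[0,-2.5,0],0.3],
    [[0,0,0],[0,-4,0],0.3],
    [[0,0,0],[0,-4,0],0.3],
    [[0,0,0],[0,-4,0],0.3],
    [[0,0,0],[0,-4,0],0.3],
    [[0,0,0],[0,-4,0],0.3],
  ],
)

```text
t: 6.9
tool_pos: [0.6162, 0.1466, 0.0872]
eef_rot: [-1.569, 0.0, 1.87]
wrist_force: [-0.2, -0.7, -4.9]
grip_width: 0.0591
```

Run:
```python
from h import *
st(); 
for i in range(4):
    f=manip.grab_frame("scene"); print(manip.get_obs()["wrist_force"])
```

```text
t 6.9 q [ 0.488  0.528 -0.148 -0.    -0.898 -0.189] p [0.6162 0.1466 0.0872] rpy [-1.569  0.     1.87 ] F [-0.16 -0.71 -4.9 ] T [ 0.028  0.004 -0.059] w 0.0591
[ 0.4769963   0.52931568 -4.62715703]
[ 0.73610805 -0.45144827 -4.09721034]
[ 0.0605038  -0.29378582 -4.58090139]
[ 0.31997808 -0.66441356 -4.53117364]
```

Pot B pulls about 4.5 N (0.46 kg) against 2.6 N for A, so B holds the ball. Before planning a side grasp I need the arm's kinematics, so I'll fit a simple model to the poses seen so far.

```bash
cat > fit.py <<'E'
import numpy as np
from scipy.optimize import least_squares
D=[([1.428,.385,.008,0,-1.194,-.259],[.2444,.5752,.2313]),([.77,.363,-.107,0,-1.101,-.474],[.525,.2866,.2]),([.774,.527,-.27,0,-.772,-.475],[.5258,.2907,.0492]),
([.774,.479,-.236,0,-.857,-.475],[.5251,.2899,.0874]),([.774,.455,-.215,0,-.903,-.475],[.5252,.29,.1082]),([.48,.423,-.012,0,-1.135,-.186],[.6188,.1419,.2002]),([.488,.528,-.148,0,-.898,-.189],[.6162,.1466,.0872])]
for q,p in D:
    a=q[0]; c=np.array([np.cos(a)*p[0]+np.sin(a)*p[1], -np.sin(a)*p[0]+np.cos(a)*p[1]]); print(c.round(4),p[2], "pitch",q[1]-q[2]-q[4])
# reach r = s + L1 sin j2 + L2 cos(b) + e sin(b) + d cos(pitch), z = h + L1 cos j2 - L2 sin b + e cos b - d sin(pitch); b=j2-j3 (variants)
for nm,B in(("j2-j3",lambda q:q[1]-q[2]),("-j3",lambda q:-q[2])):
  def res(x):
    o=[]
    for q,p in D:
        a=q[0]; r=np.cos(a)*p[0]+np.sin(a)*p[1]; b=B(q); P=q[1]-q[2]-q[4]
        L1,L2,rs,hz=x
        o+= [rs+L1*np.sin(q[1])+L2*np.cos(b)-r, hz+L1*np.cos(q[1])-L2*np.sin(b)-p[2]]
    return o
  f=least_squares(res,[.4,.4,0,.1]); print(nm,f.x.round(4),np.abs(f.fun).max())
E
python3 fit.py
```

```text
[ 0.6041 -0.1601] 0.2313 pitch 1.571
[ 0.5764 -0.1597] 0.2 pitch 1.571
[ 0.5792 -0.1596] 0.0492 pitch 1.569
[ 0.5782 -0.1597] 0.0874 pitch 1.572
[ 0.5783 -0.1597] 0.1082 pitch 1.573
[ 0.6144 -0.1599] 0.2002 pitch 1.57
[ 0.613  -0.1594] 0.0872 pitch 1.574
j2-j3 [ 0.565   0.4225 -0.0009 -0.1369] 0.0006873908474261947
-j3 [ 0.2307  0.5822 -0.0821  0.0113] 0.037517425738667426
```

Call:
apply_moves(
  targets=[
    [[0,0,0],[0,1.5,0],0.3],
    [[0,0,0],[0,2.8,0],0.3],
    [[0,0,0],[0,3.5,0],0.3],
    [[0,0,0],[0,3.9,0],0.3],
    [[0,0,0],[0,3.9,0],0.3],
    [[0,0,0],[0,3.9,0],1],
    [[0,0,0],[0,3.9,0],1],
    [[0,0,0],[0,3.9,0],1],
    [[0,0,0],[0,1,0],1],
    [[0,0,0],[0,-2,0],1],
  ],
)

```text
t: 8.1
tool_pos: [0.6167, 0.1467, 0.1085]
eef_rot: [-1.569, 0.001, 1.87]
wrist_force: [0.7, -0.0, -1.0]
grip_width: 0.0858
```

Call:
apply_moves(
  targets=[
    [[0,0,0],[0,-5,0],1],
    [[0,0,0],[0,-10,0],1],
    [[0,0,0],[0,-15,0],1],
    [[0,0,0],[0,-18,0],1],
  ],
)

```text
t: 8.5
tool_pos: [0.6182, 0.147, 0.2944]
eef_rot: [-1.579, -0.0, 1.87]
wrist_force: [-0.4, -0.2, 0.1]
grip_width: 0.0853
```

Run:
```python
from h import *
st()
```

```text
t 8.5 q [ 0.488  0.365  0.134  0.002 -1.332 -0.189] p [0.6182 0.147  0.2944] rpy [-1.579 -0.     1.87 ] F [-0.39 -0.21  0.06] T [ 0.027 -0.085  0.04 ] w 0.0853
```

Call:
apply_moves(
  targets=[
    [[-0.3,0,0],[0,0,0],1],
    [[-0.3,0,0],[0,0,0],1],
    [[-0.3,0,0],[0,0,0],1],
    [[-0.3,0,0],[0,0,0],1],
  ],
)

```text
t: 8.9
tool_pos: [0.616, 0.1464, 0.2892]
eef_rot: [-1.871, 0.0, 1.87]
wrist_force: [0.7, 0.4, 0.6]
grip_width: 0.0856
```

Run:
```python
from h import *
st()
```

```text
t 8.9 q [ 0.519  0.219 -0.146  0.082 -0.914 -0.26 ] p [0.616  0.1464 0.2892] rpy [-1.871  0.     1.87 ] F [0.68 0.4  0.6 ] T [-0.156  0.535  0.015] w 0.0856
```

Call:
apply_moves(
  targets=[
    [[0,0,0.4],[0,0,0],1],
    [[0,0,0.4],[0,0,0],1],
    [[0,0,0.4],[0,0,0],1],
    [[0,0,0.4],[0,0,0],1],
    [[0,0,0.4],[0,0,0],1],
  ],
)

```text
t: 9.4
tool_pos: [0.6179, 0.148, 0.2886]
eef_rot: [-1.895, 0.38, 1.746]
wrist_force: [-1.0, -0.5, 0.9]
grip_width: 0.0857
```

Run:
```python
from h import *
st()
```

```text
t 9.4 q [ 0.672  0.251 -0.332  0.601 -0.953 -0.781] p [0.6179 0.148  0.2886] rpy [-1.895  0.38   1.746] F [-1.01 -0.48  0.92] T [ 0.522  0.743 -0.03 ] w 0.0857
```

```bash
cat > fk.py <<'E'
import numpy as np
from scipy.optimize import least_squares
from scipy.spatial.transform import Rotation as Rot
Rx=lambda a:Rot.from_euler('x',a).as_matrix();Ry=lambda a:Rot.from_euler('y',a).as_matrix();Rz=lambda a:Rot.from_euler('z',a).as_matrix()
T0=np.array([[0,1,0],[1,0,0],[0,0,-1.]])
def fk(q,x,s4=1,s6=-1,full=False):
    L1,L2,s,h,d,oA,oB,e=x
    A=Rz(q[0]); p=A@[s,0,h]; A2=A@Ry(q[1]); elb=p+A2@[0,0,L1]
    B=A2@Ry(-q[2]); w=elb+B@[L2,oA,e]; C=B@Rx(s4*q[3]); D_=C@Ry(-q[4]); t=w+D_@[d,oB,0]
    R=D_@Rx(s6*q[5])@T0
    return (t,R,elb,w,w+D_@[0,oB,0]) if full else (t,R)
D=[([1.428,.385,.008,0,-1.194,-.259],[.2444,.5752,.2313],[-1.571,0,2.74]),([.77,.363,-.107,0,-1.101,-.474],[.525,.2866,.2],[-1.57,0,1.867]),([.774,.527,-.27,0,-.772,-.475],[.5258,.2907,.0492],[-1.572,-.001,1.87]),
([.774,.479,-.236,0,-.857,-.475],[.5251,.2899,.0874],[-1.569,.001,1.87]),([.48,.423,-.012,0,-1.135,-.186],[.6188,.1419,.2002],[-1.571,0,1.865]),([.488,.528,-.148,0,-.898,-.189],[.6162,.1466,.0872],[-1.569,0,1.87]),
([.488,.365,.134,.002,-1.332,-.189],[.6182,.147,.2944],[-1.579,0,1.87]),([.519,.219,-.146,.082,-.914,-.26],[.616,.1464,.2892],[-1.871,0,1.87]),([.672,.251,-.332,.601,-.953,-.781],[.6179,.148,.2886],[-1.895,.38,1.746])]
if __name__=="__main__":
  for s4 in(1,-1):
   for s6 in(1,-1):
    def res(x):
        o=[]
        for q,p,e in D:
            t,R=fk(q,x,s4,s6); o+=list(t-p)+list((R-Rot.from_euler('xyz',e).as_matrix()).ravel()*.3)
        return o
    f=least_squares(res,[.565,.4225,0,.245,.38,-.08,-.08,0]); print(s4,s6,f.x.round(4),np.abs(f.fun).max().round(4))
E
python3 fk.py
```

```text
1 1 [ 0.3545  0.4456  0.0578 -0.02   -0.0627 -0.4299  0.2649  0.0295] 0.2224
1 -1 [ 0.3545  0.4456  0.0578 -0.02   -0.0627 -0.4299  0.2649  0.0295] 0.2166
-1 1 [ 5.647e-01  4.224e-01 -4.000e-04  1.611e-01  2.975e-01 -5.000e-04
 -1.592e-01 -2.000e-04] 0.3563
-1 -1 [ 5.647e-01  4.224e-01 -4.000e-04  1.611e-01  2.975e-01 -5.000e-04
 -1.592e-01 -2.000e-04] 0.0004
```

The model fits to within 0.4 mm. The 0.16 m lateral offset turns out to sit at the wrist. Now I'll search for feasible side grasps and tips.

```bash
cat > ik.py <<'E'
from fk import *
X=[.5647,.4224,-.0004,.1611,.2975,-.0005,-.1592,-.0002]
LO=np.array([-3.14,-1.21,-1.07,-3.16,-2.99,-3.1])+.03; HI=np.array([3.14,2.06,1.41,2.05,-.16,3.1])-.03
def FK(q,full=False): return fk(q,X,-1,-1,full)
def solve(P,R,q0):
    def r(q):
        t,Rq=FK(q); return np.r_[(t-P)*3,Rot.from_matrix(R.T@Rq).as_rotvec()]
    s=least_squares(r,np.clip(q0,LO+.01,HI-.01),bounds=(LO,HI),max_nfev=60)
    return s.x, np.abs(s.fun).max()
rng=np.random.default_rng(0)
def allsol(P,R,n=25,extra=()):
    out=[]
    for i in range(n):
        q0=np.array([np.arctan2(P[1],P[0])+rng.uniform(-.8,.8),rng.uniform(-.2,1.2),rng.uniform(-1,1),rng.uniform(-3.1,2),rng.uniform(-2.9,-.2),rng.uniform(-3,3)])
        if i<len(extra): q0=extra[i]
        q,e=solve(P,R,q0)
        if e<1e-4 and not any(np.abs(q-o).max()<.05 for o in out): out.append(q)
    return out
def grasp(psi,tau,xs):
    a=np.array([np.cos(psi)*np.cos(tau),np.sin(psi)*np.cos(tau),-np.sin(tau)]); left=np.array([-np.sin(psi),np.cos(psi),0])
    z=-left*xs*-1  # xs=+1: x up
    z= left*(1 if xs>0 else -1); x=np.cross(a,z)
    return np.stack([x,a,z],1)
def clear(q):
    t,R,e,w,v=FK(q,True); return min(e[2],w[2],v[2])
E
cat > s1.py <<'E'
from ik import *
pot=np.array([.617,.1465,.055])
for psi in (17,0,40,70,100,-40,-70,-100):
  for xs in(1,-1):
    R=grasp(np.radians(psi),np.radians(25),xs); P=pot+R[:,1]*.015
    for q in allsol(P,R,25):
        print(psi,xs,"ax_up",R[2,0].round(2),q.round(2),"zmin",clear(q).round(3))
E
python3 s1.py
```

```text
17 1 ax_up 0.91 [-0.18  0.67 -0.7  -2.61 -0.96  1.46] zmin 0.174
17 -1 ax_up -0.91 [-0.18  0.67 -0.7  -2.61 -0.96 -1.68] zmin 0.174
0 1 ax_up 0.91 [-0.03  0.69 -0.88 -3.11 -1.13  1.57] zmin 0.174
0 -1 ax_up -0.91 [-0.03  0.69 -0.88 -3.11 -1.13 -1.57] zmin 0.174
40 1 ax_up 0.91 [-0.19  0.64 -0.42 -1.96 -0.86  1.04] zmin 0.174
40 -1 ax_up -0.91 [-0.19  0.64 -0.42 -1.96 -0.86 -2.1 ] zmin 0.174
70 1 ax_up 0.91 [-0.13  0.7  -0.12 -1.41 -1.11  0.74] zmin 0.174
70 -1 ax_up -0.91 [-0.13  0.7  -0.12 -1.41 -1.11 -2.4 ] zmin 0.174
100 1 ax_up 0.91 [-0.05  0.83  0.18 -1.09 -1.47  0.68] zmin 0.174
100 -1 ax_up -0.91 [-0.05  0.83  0.18 -1.09 -1.47 -2.46] zmin 0.174
-40 1 ax_up 0.91 [ 0.54  0.7  -0.85  1.89 -1.13  1.59] zmin 0.172
-40 -1 ax_up -0.91 [ 0.54  0.7  -0.85  1.89 -1.13 -1.55] zmin 0.172
-70 1 ax_up 0.91 [ 0.75  0.81 -0.5   1.08 -1.24  1.82] zmin 0.139
-70 -1 ax_up -0.91 [ 0.75  0.81 -0.5   1.08 -1.24 -1.33] zmin 0.139
-100 1 ax_up 0.91 [ 0.71  0.96 -0.06  0.61 -1.58  1.91] zmin 0.126
-100 -1 ax_up -0.91 [ 0.71  0.96 -0.06  0.61 -1.58 -1.23] zmin 0.126
```

```bash
cat > sim.py <<'E'
from ik import *
from scipy.spatial.transform import Slerp
def run(q,wps,verbose=True):
    q=np.array(q); 
    for k,(P,R) in enumerate(wps):
        t,R0=FK(q); P=np.array(P); d=np.linalg.norm(P-t); rv=Rot.from_matrix(R0.T@R).as_rotvec(); a=np.degrees(np.linalg.norm(rv))
        n=int(np.ceil(max(d/.05,a/8.59,1))); mx=0; mz=9; em=0
        for i in range(1,n+1):
            q2,e=solve(t+(P-t)*i/n,R0@Rot.from_rotvec(rv*i/n).as_matrix(),q); mx=max(mx,np.abs(q2-q).max()); q=q2; mz=min(mz,clear(q)); em=max(em,e)
        if verbose: print(k,"rows",n,"err",em.round(4),"maxstep",mx.round(2),"zmin",mz.round(3),q.round(2))
    return q
def wp(P,psi,tau,xs=-1): return (P,grasp(np.radians(psi),np.radians(tau),xs))
E
cat > s2.py <<'E'
from sim import *
q0=[.672,.251,-.332,.601,-.953,-.781]
q=run(q0,[wp((.5,.05,.35),90,65),wp((.5,.05,.35),90,20),wp((.5,.08,.3),50,15),wp((.45,.10,.25),17,15),wp((.617-.966*.13*.956,.1465-.966*.13*.292,.09),17,15),wp((.617+.015*.924,.1465+.0042,.052),17,15),wp((.617+.015*.924,.1465+.0042,.18),17,15)])
for ang in (0,):
  pass
np.save("q.npy",q)
E
python3 s2.py
```

```text
0 rows 19 err 0.0 maxstep 0.32 zmin 0.472 [ 0.14  0.12  0.04 -0.44 -1.44  3.05]
1 rows 6 err 0.245 maxstep 0.12 zmin 0.532 [-0.24  0.27  0.19 -1.1  -1.78  3.07]
2 rows 5 err 0.1814 maxstep 0.2 zmin 0.467 [-0.15 -0.06 -0.33 -1.22 -0.93  3.07]
3 rows 4 err 0.1406 maxstep 0.24 zmin 0.399 [ 0.12 -0.27 -0.65 -1.46 -0.19  3.07]
4 rows 5 err 0.3757 maxstep 0.08 zmin 0.349 [ 0.13  0.05 -0.57 -1.45 -0.19  3.07]
5 rows 4 err 0.4068 maxstep 0.09 zmin 0.302 [ 0.16  0.38 -0.28 -1.46 -0.19  3.07]
6 rows 3 err 0.2555 maxstep 0.06 zmin 0.326 [ 0.16  0.2  -0.31 -1.47 -0.19  3.07]
```

```bash
cat > s2.py <<'E'
from sim import *
q0=[.672,.251,-.332,.601,-.953,-.781]
def down(yaw): return Rz(np.radians(yaw))@Rx(-np.pi/2)
W=[((.58,.08,.34),down(30)),wp((.56,.05,.36),90,65),wp((.56,.05,.36),90,20),wp((.52,.08,.3),50,15),wp((.47,.10,.25),17,15),wp((.617-.966*.13*.956,.1465-.966*.13*.292,.09),17,15),wp((.617+.015*.924,.1465+.0042,.052),17,15),wp((.617+.015*.924,.1465+.0042,.18),17,15)]
if __name__=="__main__":
  q=run(q0,W)
  np.save("q.npy",q)
E
python3 s2.py
```

```text
0 rows 10 err 0.0 maxstep 0.08 zmin 0.492 [ 0.41  0.26  0.1  -0.   -1.41 -1.46]
1 rows 15 err 0.0963 maxstep 0.12 zmin 0.61 [ 0.06  0.24  0.18 -0.5  -1.48 -3.07]
2 rows 5 err 0.0 maxstep 0.14 zmin 0.462 [-0.28  0.39  0.2  -1.17 -1.77 -2.87]
3 rows 5 err 0.0 maxstep 0.13 zmin 0.377 [-0.36  0.13 -0.38 -1.49 -1.15 -2.7 ]
4 rows 4 err 0.0 maxstep 0.23 zmin 0.327 [-0.36 -0.03 -0.84 -2.13 -0.77 -2.22]
5 rows 4 err 0.0045 maxstep 0.27 zmin 0.135 [-0.45  0.84 -1.04 -2.42 -1.54 -1.36]
6 rows 3 err 0.0 maxstep 0.1 zmin 0.129 [-0.21  0.81 -0.75 -2.64 -1.3  -1.58]
7 rows 3 err 0.0 maxstep 0.14 zmin 0.172 [-0.18  0.42 -0.69 -2.54 -0.91 -1.83]
```

```bash
cat > s2.py <<'E'
from sim import *
q0=[.672,.251,-.332,.601,-.953,-.781]
def down(yaw): return Rz(np.radians(yaw))@Rx(-np.pi/2)
g=lambda s,z:(.617+.956*s,.1465+.292*s,z)
W=[((.60,.08,.34),down(40)),wp((.60,.08,.34),60,60),wp((.58,.08,.34),60,20),wp((.55,.10,.28),17,15),wp(g(-.09,.13),17,15),wp(g(-.09,.075),17,15),wp(g(.015,.052),17,15),wp(g(.015,.18),17,15)]
if __name__=="__main__":
  q=run(q0,W)
  np.save("q.npy",q)
E
python3 s2.py
```

```text
0 rows 9 err 0.0 maxstep 0.08 zmin 0.495 [ 0.4   0.3   0.15 -0.   -1.42 -1.27]
1 rows 19 err 0.2673 maxstep 0.13 zmin 0.502 [-0.06  0.2  -0.05 -0.81 -1.08 -3.07]
2 rows 4 err 0.0 maxstep 0.13 zmin 0.442 [-0.26  0.2  -0.11 -1.3  -1.23 -2.93]
3 rows 6 err 0.0 maxstep 0.25 zmin 0.357 [-0.25  0.03 -0.64 -2.12 -0.63 -2.33]
4 rows 4 err 0.0 maxstep 0.21 zmin 0.207 [-0.36  0.58 -0.95 -2.48 -1.28 -1.59]
5 rows 2 err 0.0 maxstep 0.13 zmin 0.129 [-0.37  0.84 -0.97 -2.5  -1.5  -1.42]
6 rows 3 err 0.0 maxstep 0.08 zmin 0.129 [-0.21  0.81 -0.75 -2.64 -1.3  -1.58]
7 rows 3 err 0.0 maxstep 0.14 zmin 0.172 [-0.18  0.42 -0.69 -2.54 -0.91 -1.83]
```

```bash
cat > s3.py <<'E'
from sim import *
import sys
g=lambda s,z:(.617+.956*s,.1465+.292*s,z)
q0=np.array([.672,.251,-.332,.601,-.953,-.781]); qe,_=solve(*wp((.55,.10,.30),17,15),[-.25,.03,-.64,-2.12,-.63,-2.33]); print(qe.round(2))
JW=[]
for f in(.25,.5,.75,1):
    q=q0+(qe-q0)*f; q[4]-= .5*np.sin(np.pi*f); q[1]+=0; JW.append(FK(q)); print(f,q.round(2),JW[-1][0].round(3))
W=JW+[wp(g(-.09,.13),17,15),wp(g(-.09,.075),17,15),wp(g(.015,.052),17,15)]
q=run(q0,W); np.save("qg.npy",q)
E
python3 s3.py
```

```text
[-0.21 -0.02 -0.6  -2.05 -0.56 -2.45]
0.25 [ 0.45  0.18 -0.4  -0.06 -1.21 -1.2 ] [0.41  0.041 0.186]
0.5 [ 0.23  0.12 -0.46 -0.72 -1.25 -1.62] [0.298 0.14  0.174]
0.75 [ 0.01  0.05 -0.53 -1.39 -1.01 -2.03] [0.4   0.222 0.238]
1 [-0.21 -0.02 -0.6  -2.05 -0.56 -2.45] [0.55 0.1  0.3 ]
0 rows 8 err 0.0 maxstep 0.09 zmin 0.476 [ 0.45  0.18 -0.4  -0.06 -1.21 -1.2 ]
1 rows 8 err 0.0 maxstep 0.09 zmin 0.402 [ 0.23  0.12 -0.46 -0.72 -1.25 -1.62]
2 rows 8 err 0.0 maxstep 0.09 zmin 0.363 [ 0.01  0.05 -0.53 -1.39 -1.01 -2.03]
3 rows 9 err 0.0 maxstep 0.1 zmin 0.35 [-0.21 -0.02 -0.6  -2.05 -0.56 -2.45]
4 rows 4 err 0.0 maxstep 0.25 zmin 0.207 [-0.36  0.58 -0.95 -2.48 -1.28 -1.59]
5 rows 2 err 0.0 maxstep 0.13 zmin 0.129 [-0.37  0.84 -0.97 -2.5  -1.5  -1.42]
6 rows 3 err 0.0 maxstep 0.08 zmin 0.129 [-0.21  0.81 -0.75 -2.64 -1.3  -1.58]
```

```bash
cat > s4.py <<'E'
from sim import *
qg=np.load("qg.npy")
g=lambda s,z:(.617+.956*s,.1465+.292*s,z)
for psi in (17,0,-15,30):
  for ang in (110,115):
    Rg=lambda p,a: Rot.from_rotvec(-np.radians(a)*np.array([np.cos(np.radians(p)),np.sin(np.radians(p)),0])).as_matrix()@grasp(np.radians(p),np.radians(15),-1)
    G=np.array([.465,-.31,.16])
    tcp=lambda R,G: G+R[:,1]*.015
    W=[wp(g(.015,.2),17,15)]
    R=Rg(psi,0); W+=[(tcp(R,G+[0,0,.06]),R)]
    for a in (40,80,ang): R=Rg(psi,a); W.append((tcp(R,G),R))
    print(psi,ang); run(qg,W)
E
python3 s4.py
```

```text
17 110
0 rows 3 err 0.0 maxstep 0.16 zmin 0.178 [-0.18  0.37 -0.66 -2.51 -0.85 -1.89]
1 rows 10 err 0.0 maxstep 0.14 zmin 0.279 [-1.06  0.39 -0.3  -1.5  -1.24 -2.5 ]
2 rows 5 err 0.0 maxstep 0.22 zmin 0.216 [-1.12  0.52 -0.44 -1.72 -1.22 -1.48]
3 rows 5 err 0.0 maxstep 0.18 zmin 0.173 [-1.18  0.62 -0.52 -1.87 -1.39 -0.58]
4 rows 4 err 0.0 maxstep 0.16 zmin 0.135 [-1.19  0.73 -0.51 -1.91 -1.55  0.03]
17 115
0 rows 3 err 0.0 maxstep 0.16 zmin 0.178 [-0.18  0.37 -0.66 -2.51 -0.85 -1.89]
1 rows 10 err 0.0 maxstep 0.14 zmin 0.279 [-1.06  0.39 -0.3  -1.5  -1.24 -2.5 ]
2 rows 5 err 0.0 maxstep 0.22 zmin 0.216 [-1.12  0.52 -0.44 -1.72 -1.22 -1.48]
3 rows 5 err 0.0 maxstep 0.18 zmin 0.173 [-1.18  0.62 -0.52 -1.87 -1.39 -0.58]
4 rows 5 err 0.0 maxstep 0.15 zmin 0.129 [-1.19  0.74 -0.51 -1.91 -1.58  0.12]
0 110
0 rows 3 err 0.0 maxstep 0.16 zmin 0.178 [-0.18  0.37 -0.66 -2.51 -0.85 -1.89]
1 rows 10 err 0.0 maxstep 0.1 zmin 0.279 [-1.08  0.31 -0.46 -1.72 -1.04 -2.4 ]
2 rows 5 err 0.0 maxstep 0.24 zmin 0.216 [-1.16  0.49 -0.64 -2.03 -1.15 -1.26]
3 rows 5 err 0.0 maxstep 0.19 zmin 0.173 [-1.2   0.
[... 1417 characters left out ...]
 maxstep 0.18 zmin 0.279 [-1.03  0.46 -0.17 -1.37 -1.41 -2.53]
2 rows 5 err 0.0 maxstep 0.2 zmin 0.216 [-1.09  0.56 -0.3  -1.54 -1.34 -1.58]
3 rows 5 err 0.0 maxstep 0.17 zmin 0.173 [-1.15  0.64 -0.37 -1.68 -1.45 -0.73]
4 rows 4 err 0.0 maxstep 0.15 zmin 0.135 [-1.16  0.73 -0.36 -1.73 -1.59 -0.14]
30 115
0 rows 3 err 0.0 maxstep 0.16 zmin 0.178 [-0.18  0.37 -0.66 -2.51 -0.85 -1.89]
1 rows 10 err 0.0 maxstep 0.18 zmin 0.279 [-1.03  0.46 -0.17 -1.37 -1.41 -2.53]
2 rows 5 err 0.0 maxstep 0.2 zmin 0.216 [-1.09  0.56 -0.3  -1.54 -1.34 -1.58]
3 rows 5 err 0.0 maxstep 0.17 zmin 0.173 [-1.15  0.64 -0.37 -1.68 -1.45 -0.73]
4 rows 5 err 0.0 maxstep 0.14 zmin 0.129 [-1.16  0.74 -0.35 -1.73 -1.61 -0.05]
```

```bash
cat > nx.py <<'E'
from sim import *
from h import st,manip
def nxt(P,R):
    o=manip.get_obs(); R0=Rot.from_euler('xyz',o["eef_rot"]).as_matrix()
    rv=Rot.from_matrix(R0.T@R).as_rotvec(); s=R0.T@(np.array(P)-o["tool_pos"])*100
    print("->",np.round(P,3),"rotvec",rv.round(3).tolist(),"shift",s.round(2).tolist(),"rows",max(np.degrees(np.linalg.norm(rv))/8.59,np.linalg.norm(s)/5).round(1))
q0=np.array([.672,.251,-.332,.601,-.953,-.781]); qe,_=solve(*wp((.55,.10,.30),17,15),[-.25,.03,-.64,-2.12,-.63,-2.33])
JW=[]
for f in(.25,.5,.75,1):
    q=q0+(qe-q0)*f; q[4]-= .5*np.sin(np.pi*f); JW.append(FK(q))
g=lambda s,z:(.617+.956*s,.1465+.292*s,z)
E
python3 -c "
from nx import *
st(); nxt(*JW[0])"
```

```text
t 9.4 q [ 0.672  0.251 -0.332  0.601 -0.953 -0.781] p [0.6179 0.148  0.2886] rpy [-1.895  0.38   1.746] F [-1.01 -0.48  0.92] T [ 0.522  0.743 -0.03 ] w 0.0857
-> [0.41  0.041 0.186] rotvec [0.682, 0.933, -0.094] shift [-2.65, 4.34, 25.08] rows 7.7
```

Call:
apply_moves(
  targets=[
    [[0.68,0.93,-0.09],[-2.7,4.3,25],1],
    [[0.68,0.93,-0.09],[-2.7,4.3,25],1],
    [[0.68,0.93,-0.09],[-2.7,4.3,25],1],
    [[0.68,0.93,-0.09],[-2.7,4.3,25],1],
    [[0.68,0.93,-0.09],[-2.7,4.3,25],1],
    [[0.68,0.93,-0.09],[-2.7,4.3,25],1],
    [[0.68,0.93,-0.09],[-2.7,4.3,25],1],
    [[0.68,0.93,-0.09],[-2.7,4.3,25],1],
    [[0.68,0.93,-0.09],[-2.7,4.3,25],1],
  ],
)

```text
t: 10.3
tool_pos: [0.4119, 0.0393, 0.1877]
eef_rot: [-1.445, 0.183, 0.804]
wrist_force: [0.3, 0.3, -0.7]
grip_width: 0.0854
```

```bash
python3 -c "
from nx import *
st(); nxt(*JW[1])"
```

```text
t 10.3 q [ 0.449  0.183 -0.394 -0.058 -1.209 -1.2  ] p [0.4119 0.0393 0.1877] rpy [-1.445  0.183  0.804] F [ 0.29  0.26 -0.74] T [ 0.063 -0.415 -0.   ] w 0.0854
-> [0.298 0.14  0.174] rotvec [0.682, 0.823, -0.139] shift [-0.43, 3.32, 14.87] rows 7.2
```

Joints match the plan.

Call:
apply_moves(
  targets=[
    [[0.68,0.82,-0.14],[-0.4,3.3,14.9],1],
    [[0.68,0.82,-0.14],[-0.4,3.3,14.9],1],
    [[0.68,0.82,-0.14],[-0.4,3.3,14.9],1],
    [[0.68,0.82,-0.14],[-0.4,3.3,14.9],1],
    [[0.68,0.82,-0.14],[-0.4,3.3,14.9],1],
    [[0.68,0.82,-0.14],[-0.4,3.3,14.9],1],
    [[0.68,0.82,-0.14],[-0.4,3.3,14.9],1],
    [[0.68,0.82,-0.14],[-0.4,3.3,14.9],1],
  ],
)

```text
t: 11.1
tool_pos: [0.2951, 0.1386, 0.1736]
eef_rot: [-0.961, 0.358, -0.025]
wrist_force: [-0.6, -0.5, -0.2]
grip_width: 0.0857
```

```bash
python3 -c "
from nx import *
st(); nxt(*JW[2])"
```

```text
t 11.1 q [ 0.233  0.113 -0.469 -0.721 -1.253 -1.616] p [0.2951 0.1386 0.1736] rpy [-0.961  0.358 -0.025] F [-0.64 -0.46 -0.22] T [-1.165 -0.573 -0.015] w 0.0857
-> [0.4   0.222 0.238] rotvec [0.772, 0.815, -0.222] shift [7.41, -2.97, 12.6] rows 7.6
```

Call:
apply_moves(
  targets=[
    [[0.77,0.82,-0.22],[7.4,-3,12.6],1],
    [[0.77,0.82,-0.22],[7.4,-3,12.6],1],
    [[0.77,0.82,-0.22],[7.4,-3,12.6],1],
    [[0.77,0.82,-0.22],[7.4,-3,12.6],1],
    [[0.77,0.82,-0.22],[7.4,-3,12.6],1],
    [[0.77,0.82,-0.22],[7.4,-3,12.6],1],
    [[0.77,0.82,-0.22],[7.4,-3,12.6],1],
    [[0.77,0.82,-0.22],[7.4,-3,12.6],1],
  ],
)

```text
t: 11.9
tool_pos: [0.3991, 0.2234, 0.2381]
eef_rot: [-0.645, 0.789, -0.888]
wrist_force: [-0.1, -0.6, -0.7]
grip_width: 0.0855
```

```bash
python3 -c "
from nx import *
st(); nxt(*JW[3])"
```

```text
t 11.9 q [ 0.016  0.045 -0.529 -1.382 -1.006 -2.045] p [0.3991 0.2234 0.2381] rpy [-0.645  0.789 -0.888] F [-0.13 -0.6  -0.75] T [-1.645  0.713  0.026] w 0.0855
-> [0.55 0.1  0.3 ] rotvec [0.863, 0.93, -0.121] shift [9.07, -7.64, 16.67] rows 8.5
```

Call:
apply_moves(
  targets=[
    [[0.86,0.93,-0.12],[9.1,-7.6,16.7],1],
    [[0.86,0.93,-0.12],[9.1,-7.6,16.7],1],
    [[0.86,0.93,-0.12],[9.1,-7.6,16.7],1],
    [[0.86,0.93,-0.12],[9.1,-7.6,16.7],1],
    [[0.86,0.93,-0.12],[9.1,-7.6,16.7],1],
    [[0.86,0.93,-0.12],[9.1,-7.6,16.7],1],
    [[0.86,0.93,-0.12],[9.1,-7.6,16.7],1],
    [[0.86,0.93,-0.12],[9.1,-7.6,16.7],1],
    [[0.86,0.93,-0.12],[9.1,-7.6,16.7],1],
    [[0.86,0.93,-0.12],[9.1,-7.6,16.7],1],
  ],
)

```text
t: 12.9
tool_pos: [0.5506, 0.1019, 0.3003]
eef_rot: [-1.563, 1.309, -2.829]
wrist_force: [-0.6, -0.6, 0.4]
grip_width: 0.0853
```

```bash
python3 -c "
from nx import *
import h,cv2
st(); nxt(*wp(g(-.09,.13),17,15)); nxt(*wp(g(-.09,.075),17,15)); nxt(*wp(g(.015,.052),17,15))
for n in ('top','scene'):
    f=manip.grab_frame(n); h.save(n+'3',f['image'])
"
```

```text
t 12.9 q [-0.205 -0.019 -0.589 -2.037 -0.555 -2.461] p [0.5506 0.1019 0.3003] rpy [-1.563  1.309 -2.829] F [-0.62 -0.59  0.41] T [-0.599  1.831  0.006] w 0.0853
-> [0.531 0.12  0.13 ] rotvec [0.007, 0.004, 0.0] shift [16.79, 3.13, -2.37] rows 3.4
-> [0.531 0.12  0.075] rotvec [0.007, 0.004, 0.0] shift [22.1, 4.56, -2.38] rows 4.5
-> [0.631 0.151 0.052] rotvec [0.007, 0.004, 0.0] shift [21.61, 15.29, -2.3] rows 5.3
```

View pics/top3.png

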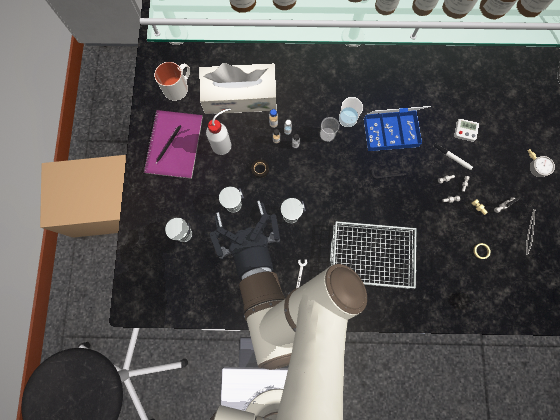

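View pics/scene3.png

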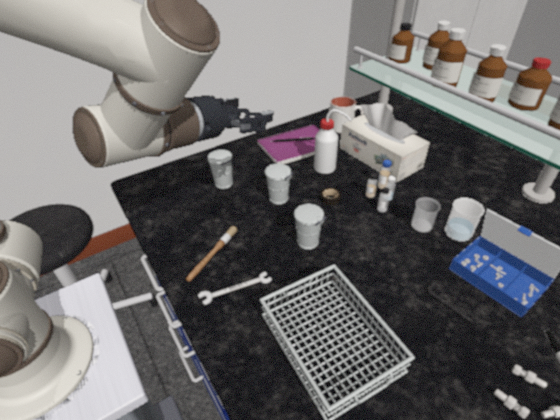

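The top view shows the gripper hovering behind pot B, with the pots, brush and spanner undisturbed. Going to the standoff.

Call:
apply_moves(
  targets=[
    [[0,0,0],[16.8,3.1,-2.4],1],
    [[0,0,0],[16.8,3.1,-2.4],1],
    [[0,0,0],[16.8,3.1,-2.4],1],
    [[0,0,0],[16.8,3.1,-2.4],1],
    [[0,0,0],[16.8,3.1,-2.4],1],
    [[0,0,0],[16.8,3.1,-2.4],1],
    [[0,0,0],[19.5,3.9,-2.4],1],
    [[0,0,0],[22.1,4.6,-2.4],1],
    [[0,0,0],[22.1,4.6,-2.4],1],
  ],
)

```text
t: 13.9
tool_pos: [0.5337, 0.1194, 0.0755]
eef_rot: [-1.562, 1.312, -2.83]
wrist_force: [0.4, -0.6, 1.0]
grip_width: 0.0855
```

```bash
python3 -c "
from nx import *
import h,cv2
st(); nxt(*wp(g(.015,.052),17,15))
f=manip.grab_frame('wrist'); h.save('w3',f['image']); print(h.proj(f,(.617,.146,.095)),h.proj(f,(.617,.146,.0)))
f=manip.grab_frame('top');i=f['image'];h.save('top4',cv2.resize(i[150:300,150:350],None,fx=4,fy=4)); m=((i.min(2)>165)).astype('uint8');k,l,s,c=cv2.connectedComponentsWithStats(m)
for j in range(1,k):
    if s[j,4]>200 and 150<c[j][1]<260: print(s[j],c[j],h.ray(f,*c[j],.095))
"
```

```text
t 13.9 q [-0.377  0.831 -0.964 -2.486 -1.488 -1.428] p [0.5337 0.1194 0.0755] rpy [-1.562  1.312 -2.83 ] F [ 0.37 -0.64  1.  ] T [-0.562  1.787 -0.024] w 0.0855
-> [0.631 0.151 0.052] rotvec [0.006, 0.004, -0.003] shift [-0.36, 10.52, -0.1] rows 2.1
(np.float64(276.88354239516354), np.float64(163.7297558195866)) (np.float64(276.9024403312063), np.float64(269.8311054436021))
[532 153  23  22 296] [543.46621622 165.05067568] [ 0.72503345 -0.74292947  0.095     ]
[219 187  23  21 380] [229.8        196.94473684] [0.6165343  0.14345845 0.095     ]
[ 278  198  152  113 8457] [354.09790706 254.98935793] [ 0.45990028 -0.20025486  0.095     ]
[166 218  23  22 397] [176.50377834 228.50377834] [0.52431299 0.28645004 0.095     ]
```

View pics/w3.png

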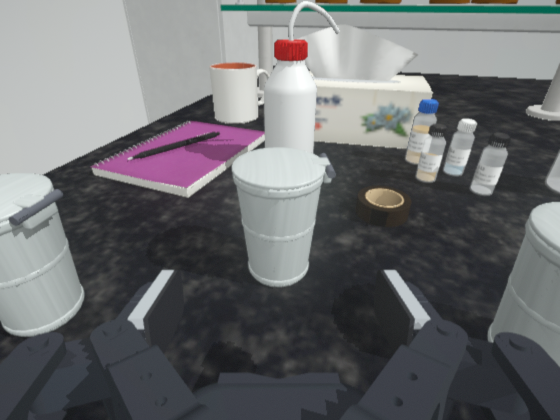

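View pics/top4.png

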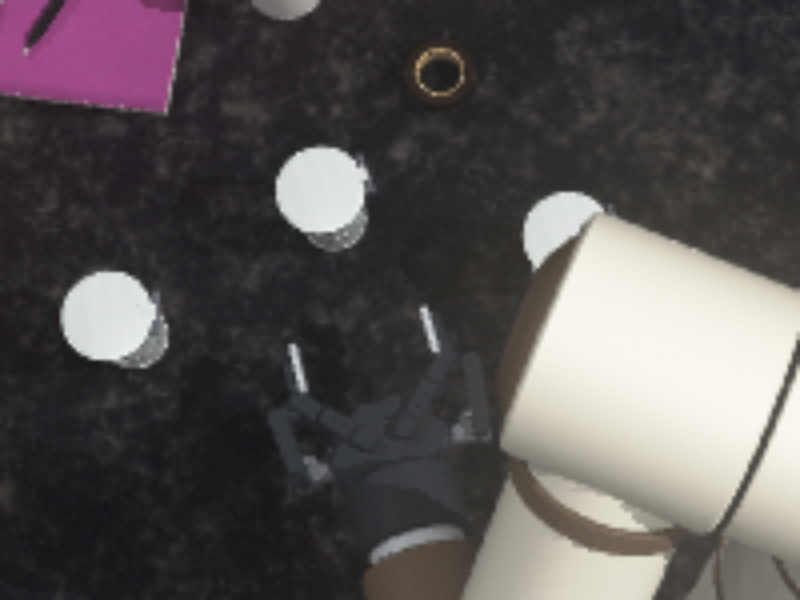

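The wrist view shows pot B at (278,215), centred between the fingers. In the top view, arm links overhang pot C, so I'll check that clearance.

```bash
python3 -c "
from nx import *
o=manip.get_obs();q=o['joint_positions']
print([x.round(3) for x in FK(q,True)[2:]])
q2,e=solve(*wp(g(.015,.052),17,15),q); print(e,[x.round(3) for x in FK(q2,True)[2:]],q2.round(2))
for tau in(15,25,35):
    for psi in (17,30):
        q2,e=solve(*wp(g(.015,.052),psi,tau),q2);print(psi,tau,[x.round(3) for x in FK(q2,True)[3:]])
"
```

```text
[array([ 0.384, -0.152,  0.546]), array([ 0.299, -0.119,  0.134]), array([0.257, 0.033, 0.155])]
8.096717555962835e-10 [array([ 0.398, -0.084,  0.552]), array([ 0.403, -0.085,  0.13 ]), array([0.357, 0.067, 0.129])] [-0.21  0.81 -0.75 -2.64 -1.3  -1.58]
17 15 [array([ 0.403, -0.085,  0.13 ]), array([0.357, 0.067, 0.129])]
30 15 [array([ 0.467, -0.125,  0.155]), array([0.382, 0.007, 0.129])]
17 25 [array([ 0.427, -0.077,  0.195]), array([0.373, 0.072, 0.178])]
30 25 [array([ 0.493, -0.101,  0.229]), array([0.398, 0.016, 0.178])]
17 35 [array([ 0.471, -0.056,  0.265]), array([0.398, 0.08 , 0.223])]
30 35 [array([ 0.532, -0.044,  0.309]), array([0.42 , 0.029, 0.223])]
```

Call:
apply_moves(
  targets=[
    [[0,0,0],[-0.1,3.5,-0.1],1],
    [[0,0,0],[-0.2,6.5,-0.1],1],
    [[0,0,0],[-0.3,9,-0.1],1],
    [[0,0,0],[-0.4,10.4,-0.1],1],
    [[0,0,0],[-0.4,10.4,-0.1],1],
    [[0,0,0],[-0.4,10.4,-0.1],0.3],
    [[0,0,0],[-0.4,10.4,-0.1],0.3],
    [[0,0,0],[-0.4,10.4,-0.1],0.3],
    [[0,0,0],[-0.4,10.4,-0.1],0.3],
    [[0,0,0],[-0.4,10.4,-0.1],0.3],
  ],
  squeeze=60,
)

```text
t: 15.0
tool_pos: [0.6279, 0.1503, 0.0527]
eef_rot: [-1.576, 1.312, -2.845]
wrist_force: [-3.3, -3.9, 8.0]
grip_width: 0.054
```

```bash
python3 -c "
from nx import *
import h,cv2
st()
f=manip.grab_frame('wrist'); h.save('w4',f['image'])
f=manip.grab_frame('scene'); h.save('s4',cv2.resize(f['image'][100:310,150:430],None,fx=2.8,fy=2.8))
"
```

```text
t 15.0 q [-0.216  0.807 -0.759 -2.624 -1.308 -1.575] p [0.6279 0.1503 0.0527] rpy [-1.576  1.312 -2.845] F [-3.32 -3.92  7.99] T [-0.138  0.148 -0.527] w 0.054
```

View pics/w4.png

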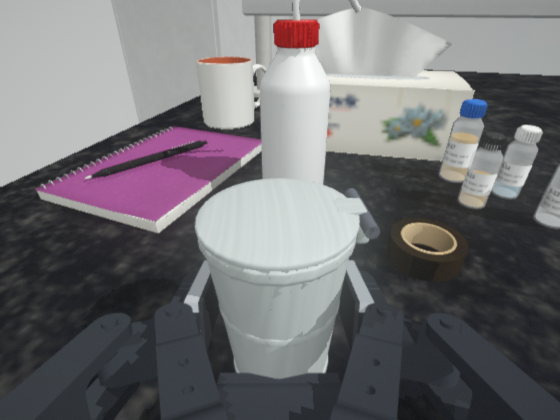

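View pics/s4.png

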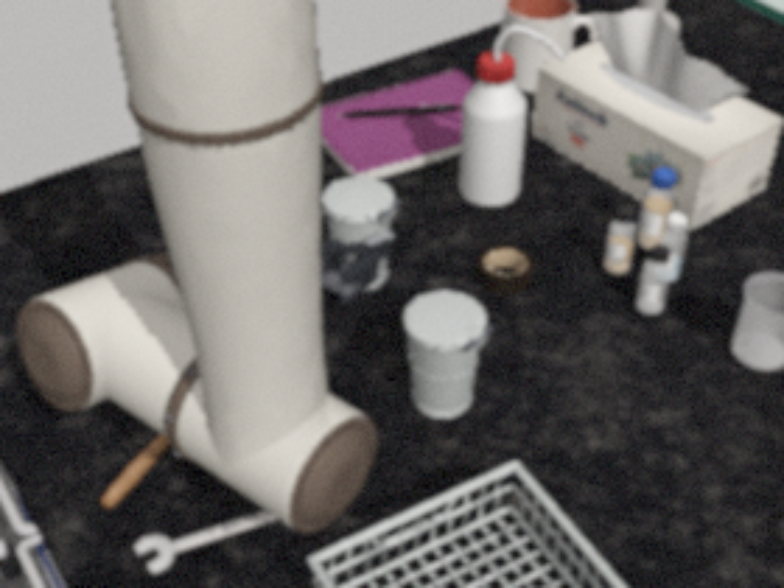

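The pot is gripped at 54 mm width and the lid is clear of the fingers. Next: lift, transport and tip waypoints.

```bash
cat > tip.py <<'E'
from nx import *
o=manip.get_obs(); Rg0=Rot.from_euler('xyz',[-1.576,1.312,-2.845]).as_matrix(); Pg0=np.array([.6279,.1503,.0527])
# pot frame at grasp: upright, foot at z=0; grip point offset along tool y
off=.013
a_h=Rg0[:,1]*[1,1,0]; a_h/=np.linalg.norm(a_h); psi=np.arctan2(a_h[1],a_h[0])
def tipR(a): return Rot.from_rotvec(-np.radians(a)*a_h).as_matrix()@Rg0
def tipW(G,a): R=tipR(a); return (np.array(G)+R[:,1]*off,R)
G=np.array([.465,-.31,.17])
E
python3 -c "
from tip import *
print(np.degrees(psi))
q=run(o['joint_positions'],[(Pg0+[0,0,.18],Rg0),tipW(G+[0,0,.06],0)])
for a in(20,40,60,80,100,112):
    q=run(q,[tipW(G,a)],False); t,R,e,w,v=FK(q,True); print(a,q.round(2),w.round(3),v.round(3),'cam',(t+R@[-.078,-.143,0]).round(3),'pot axis',(tipR(a)@Rg0.T@[0,0,1]).round(2))
nxt(Pg0+[0,0,.18],Rg0)
"
```

```text
17.301926359566497
0 rows 4 err 0.0 maxstep 0.15 zmin 0.174 [-0.16  0.28 -0.62 -2.44 -0.74 -2.  ]
1 rows 10 err 0.0 maxstep 0.14 zmin 0.303 [-1.06  0.37 -0.29 -1.49 -1.25 -2.52]
20 [-1.1   0.48 -0.38 -1.61 -1.22 -1.95] [ 0.245 -0.478  0.343] [ 0.195 -0.368  0.238] cam [ 0.353 -0.306  0.272] pot axis [-0.1   0.33  0.94]
40 [-1.12  0.49 -0.43 -1.7  -1.23 -1.51] [ 0.224 -0.47   0.321] [ 0.189 -0.347  0.226] cam [ 0.343 -0.275  0.253] pot axis [-0.19  0.61  0.77]
60 [-1.16  0.53 -0.48 -1.79 -1.28 -1.06] [ 0.205 -0.467  0.288] [ 0.184 -0.332  0.206] cam [ 0.336 -0.252  0.224] pot axis [-0.26  0.83  0.5 ]
80 [-1.18  0.59 -0.51 -1.86 -1.38 -0.61] [ 0.191 -0.467  0.251] [ 0.181 -0.323  0.183] cam [ 0.332 -0.239  0.189] pot axis [-0.29  0.94  0.17]
100 [-1.2   0.66 -0.52 -1.89 -1.49 -0.2 ] [ 0.186 -0.472  0.214] [ 0.181 -0.323  0.157] cam [ 0.332 -0.239  0.151] pot axis [-0.29  0.94 -0.17]
112 [-1.2   0.7  -0.51 -1.9  -1.55  0.03] [ 0.186 -0.478  0.195] [ 0.182 -0.327  0.143] cam [ 0.334 -0.245  0.129] pot axis [-0.28  0.89 -0.37]
-> [0.628 0.15  0.233] rotvec [-0.0, -0.0, 0.0] shift [-17.4, -4.61, -0.03] rows 3.6
```

Call:
apply_moves(
  targets=[
    [[0,0,0],[-1.5,-0.4,0],0.3],
    [[0,0,0],[-4,-1.1,0],0.3],
    [[0,0,0],[-8,-2.1,0],0.3],
    [[0,0,0],[-12,-3.2,0],0.3],
    [[0,0,0],[-16,-4.2,0],0.3],
    [[0,0,0],[-17.4,-4.6,0],0.3],
    [[0,0,0],[-17.4,-4.6,0],0.3],
  ],
)

```text
t: 15.8
tool_pos: [0.6283, 0.1506, 0.2322]
eef_rot: [-1.562, 1.308, -2.832]
wrist_force: [0.3, 0.3, -4.9]
grip_width: 0.0538
```

```bash
python3 -c "
from tip import *
G[0]=.475
st(); nxt(*tipW(G+[0,0,.06],0))
import h,cv2
f=manip.grab_frame('wrist'); h.save('w5',f['image'])
"
```

```text
t 15.8 q [-0.163  0.279 -0.618 -2.44  -0.735 -1.998] p [0.6283 0.1506 0.2322] rpy [-1.562  1.308 -2.832] F [ 0.31  0.31 -4.91] T [-0.98   3.04  -0.015] w 0.0538
-> [ 0.487 -0.306  0.227] rotvec [-0.001, 0.003, 0.004] shift [7.66, -25.97, 39.43] rows 9.6
```

View pics/w5.png

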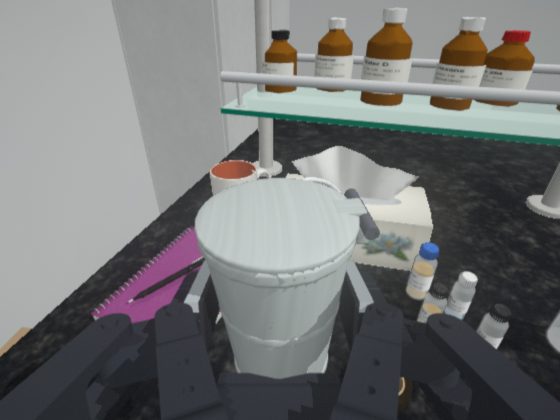

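The lift is firm at 4.9 N, upright and closed. Moving to the basket.

Call:
apply_moves(
  targets=[
    [[0,0,0],[0.4,-1.3,2],0.3],
    [[0,0,0],[1.2,-3.9,5.9],0.3],
    [[0,0,0],[2,-6.8,10.3],0.3],
    [[0,0,0],[2.9,-9.9,15],0.3],
    [[0,0,0],[3.8,-13,19.7],0.3],
    [[0,0,0],[4.7,-16.1,24.4],0.3],
    [[0,0,0],[5.6,-19,28.9],0.3],
    [[0,0,0],[6.5,-22,33.4],0.3],
    [[0,0,0],[7.2,-24.6,37.3],0.3],
    [[0,0,0],[7.7,-26,39.4],0.3],
  ],
)

```text
t: 16.85
tool_pos: [0.4874, -0.3006, 0.2199]
eef_rot: [-1.605, 1.304, -2.873]
wrist_force: [1.5, 0.8, -4.3]
grip_width: 0.0543
```

```bash
python3 -c "
from tip import *
G[0]=.475
st(); nxt(*tipW(G,0)); nxt(*tipW(G,60));nxt(*tipW(G,112))
import h,cv2
f=manip.grab_frame('top'); h.save('top5',f['image'])
"
```

```text
t 16.85 q [-1.039  0.38  -0.29  -1.495 -1.23  -2.524] p [ 0.4874 -0.3006  0.2199] rpy [-1.605  1.304 -2.873] F [ 1.48  0.84 -4.3 ] T [-0.962  2.854 -0.106] w 0.0543
-> [ 0.487 -0.306  0.167] rotvec [0.002, -0.007, 0.007] shift [5.18, 1.2, 0.58] rows 1.1
-> [ 0.488 -0.309  0.168] rotvec [0.274, -1.019, 0.007] shift [5.02, 1.16, 0.87] rows 7.0
-> [ 0.488 -0.309  0.171] rotvec [0.509, -1.895, 0.006] shift [4.74, 1.08, 0.88] rows 13.1
```

View pics/top5.png

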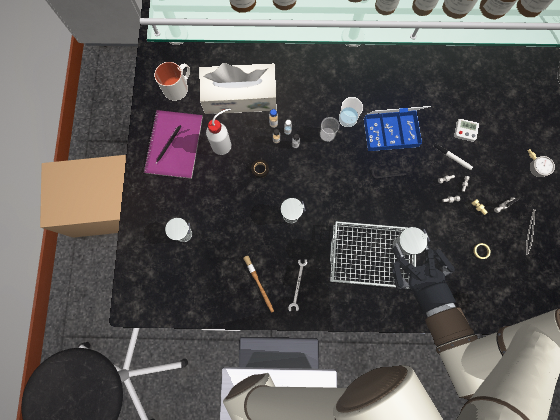

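The top view shows the pot upright over the right end of the basket, with its lid at (413,240) and everything else in place. Tipping now.

Call:
apply_moves(
  targets=[
    [[0,0,0],[2,0.5,0.3],0.3],
    [[0,0,0],[4,1,0.6],0.3],
    [[0.03,-0.12,0],[5,1.2,0.8],0.3],
    [[0.07,-0.26,0],[5,1.2,0.8],0.3],
    [[0.11,-0.4,0],[5,1.2,0.8],0.3],
    [[0.15,-0.55,0],[5,1.2,0.8],0.3],
    [[0.19,-0.69,0],[5,1.2,0.8],0.3],
    [[0.22,-0.83,0],[5,1.2,0.8],0.3],
    [[0.26,-0.97,0],[5,1.2,0.9],0.3],
    [[0.27,-1.02,0],[5,1.2,0.9],0.3],
  ],
)

```text
t: 17.9
tool_pos: [0.4895, -0.3073, 0.1681]
eef_rot: [-0.155, 0.502, -1.571]
wrist_force: [0.3, 0.3, -5.2]
grip_width: 0.0539
```

```bash
python3 -c "
from tip import *
G[0]=.475
st(); nxt(*tipW(G,90));nxt(*tipW(G,112))
import h,cv2
f=manip.grab_frame('top'); h.save('top6',cv2.resize(f['image'][180:330,300:500],None,fx=4,fy=4))
"
```

```text
t 17.9 q [-1.134  0.531 -0.474 -1.808 -1.263 -1.061] p [ 0.4895 -0.3073  0.1681] rpy [-0.155  0.502 -1.571] F [ 0.27  0.26 -5.17] T [-0.116  3.295  0.053] w 0.0539
-> [ 0.488 -0.309  0.17 ] rotvec [0.141, -0.503, 0.004] shift [0.1, -0.19, 0.25] rows 3.5
-> [ 0.488 -0.309  0.171] rotvec [0.24, -0.874, 0.002] shift [0.02, -0.21, 0.34] rows 6.0
```

View pics/top6.png

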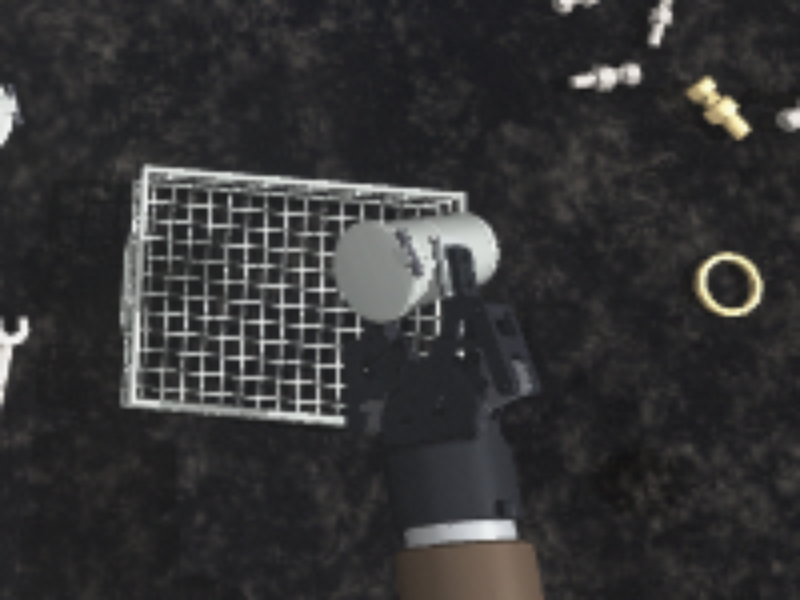

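The pot is tipped about 60° with its mouth over the basket floor and the hinge on top. Continuing to 112°.

Call:
apply_moves(
  targets=[
    [[0.04,-0.14,0],[0,-0.1,0.1],0.3],
    [[0.08,-0.28,0],[0,-0.1,0.2],0.3],
    [[0.12,-0.42,0],[0,-0.2,0.3],0.3],
    [[0.15,-0.54,0],[0,-0.2,0.3],0.3],
    [[0.18,-0.66,0],[0,-0.2,0.3],0.3],
    [[0.21,-0.78,0],[0,-0.2,0.3],0.3],
    [[0.24,-0.88,0],[0,-0.2,0.3],0.3],
    [[0.24,-0.88,0],[0,-0.2,0.3],0.3],
    [[0.24,-0.88,0],[0,-0.2,0.3],0.3],
    [[0.24,-0.88,0],[0,-0.2,0.3],0.3],
  ],
)

```text
t: 18.95
tool_pos: [0.4894, -0.31, 0.1754]
eef_rot: [0.108, -0.379, -1.549]
wrist_force: [0.1, -0.7, -2.5]
grip_width: 0.0536
```

```bash
python3 -c "
from tip import *
G[0]=.475
st()
import h,cv2
f=manip.grab_frame('top'); h.save('top7',cv2.resize(f['image'][180:330,300:500],None,fx=4,fy=4))
f=manip.grab_frame('scene'); h.save('s7',cv2.resize(f['image'][180:420,200:480],None,fx=2.5,fy=2.5))
"
```

```text
t 18.95 q [-1.179  0.699 -0.498 -1.914 -1.546  0.028] p [ 0.4894 -0.31    0.1754] rpy [ 0.108 -0.379 -1.549] F [ 0.05 -0.7  -2.47] T [-0.131  2.632  0.013] w 0.0536
```

View pics/top7.png

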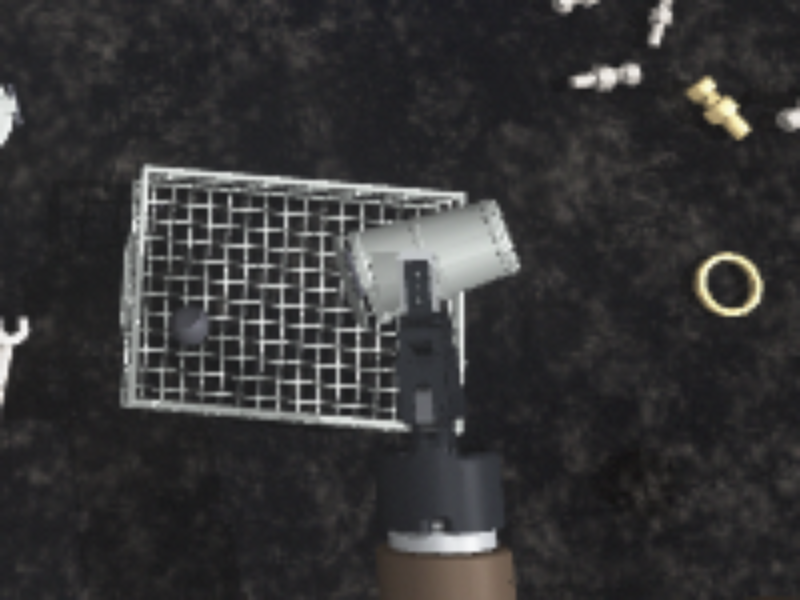

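View pics/s7.png

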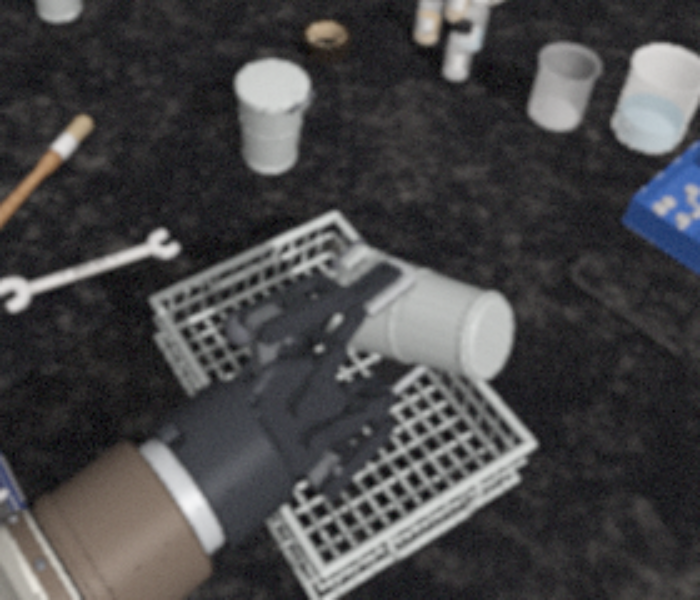

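The top view shows the ball at (190,325) on the basket floor, and the load is down to 2.5 N. Turning the pot back upright.

```bash
python3 -c "
from tip import *
G[0]=.475
nxt(*tipW(G+[0,0,.03],50)); nxt(*tipW(G+[0,0,.06],0))
"
```

```text
-> [ 0.488 -0.309  0.198] rotvec [-0.282, 1.057, -0.0] shift [0.7, 0.07, 2.09] rows 7.3
-> [ 0.487 -0.306  0.227] rotvec [-0.506, 1.901, -0.001] shift [1.54, 0.3, 4.85] rows 13.1
```

Call:
apply_moves(
  targets=[
    [[-0.02,0.08,0],[0,0,0.5],0.3],
    [[-0.06,0.22,0],[0.1,0,1],0.3],
    [[-0.1,0.37,0],[0.3,0,1.5],0.3],
    [[-0.14,0.51,0],[0.5,0,2],0.3],
    [[-0.17,0.65,0],[0.6,0.1,2.3],0.3],
    [[-0.21,0.79,0],[0.7,0.1,2.6],0.3],
    [[-0.25,0.93,0],[0.8,0.1,3],0.3],
    [[-0.28,1.06,0],[1,0.1,3.5],0.3],
    [[-0.31,1.18,0],[1.2,0.2,4],0.3],
    [[-0.34,1.29,0],[1.5,0.3,4.8],0.3],
  ],
)

```text
t: 20.05
tool_pos: [0.4867, -0.3053, 0.2264]
eef_rot: [-0.335, 0.901, -1.689]
wrist_force: [0.4, 0.7, -1.7]
grip_width: 0.0539
```

```bash
python3 -c "
from tip import *
G[0]=.475
st();nxt(*tipW(G+[0,0,.06],0))
"
```

```text
t 20.05 q [-1.083  0.357 -0.386 -1.647 -1.183 -1.777] p [ 0.4867 -0.3053  0.2264] rpy [-0.335  0.901 -1.689] F [ 0.4   0.74 -1.68] T [-0.334  2.601 -0.022] w 0.0539
-> [ 0.487 -0.306  0.227] rotvec [-0.162, 0.607, -0.003] shift [0.04, 0.01, 0.1] rows 4.2
```

Call:
apply_moves(
  targets=[
    [[-0.04,0.14,0],[0,0,0],0.3],
    [[-0.07,0.27,0],[0,0,0],0.3],
    [[-0.1,0.39,0],[0,0,0],0.3],
    [[-0.13,0.5,0],[0,0,0],0.3],
    [[-0.16,0.6,0],[0,0,0],0.3],
    [[-0.16,0.6,0],[0,0,0],0.3],
    [[-0.16,0.6,0],[0,0,0],0.3],
  ],
)

```text
t: 20.75
tool_pos: [0.4869, -0.3055, 0.226]
eef_rot: [-1.518, 1.315, -2.788]
wrist_force: [-0.1, -0.1, -2.4]
grip_width: 0.0542
```

```bash
python3 -c "
from tip import *
st();nxt(Pg0+[0,0,.18],Rg0)
import h,cv2
f=manip.grab_frame('wrist'); h.save('w8',f['image'])
f=manip.grab_frame('top'); h.save('top8',cv2.resize(f['image'][180:330,300:500],None,fx=4,fy=4))
"
```

```text
t 20.75 q [-1.048  0.378 -0.282 -1.498 -1.24  -2.509] p [ 0.4869 -0.3055  0.226 ] rpy [-1.518  1.315 -2.788] F [-0.09 -0.06 -2.4 ] T [-0.842  2.457  0.011] w 0.0542
-> [0.628 0.15  0.233] rotvec [-0.003, 0.014, -0.003] shift [-7.99, 25.87, -39.3] rows 9.5
```

View pics/w8.png

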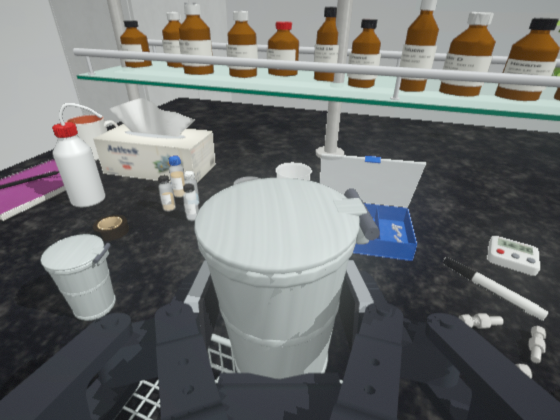

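View pics/top8.png

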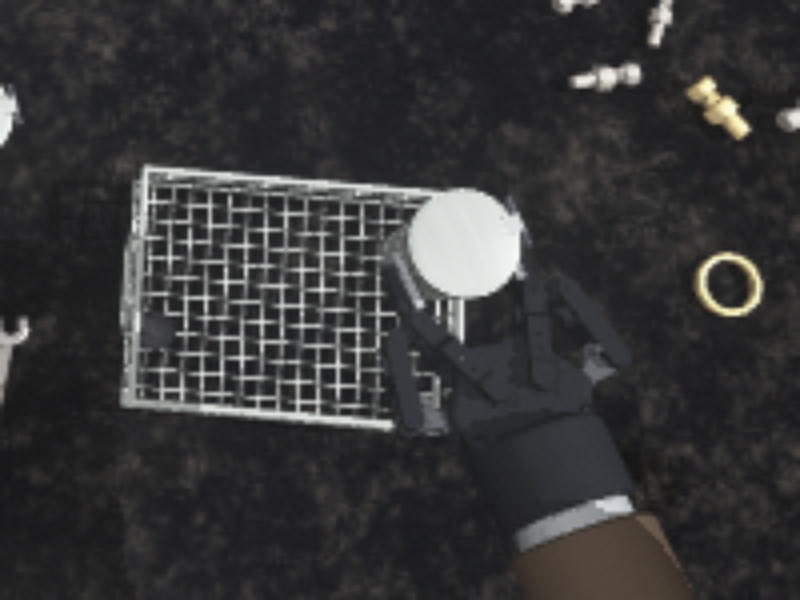

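The pot is upright with its lid shut, and the ball rests in the basket at (157,332). Carrying the pot back to its spot.

Call:
apply_moves(
  targets=[
    [[0,0.01,0],[-0.4,1.3,-2],0.3],
    [[0,0.01,0],[-1.2,3.9,-5.9],0.3],
    [[0,0.01,0],[-2.1,6.8,-10.3],0.3],
    [[0,0.01,0],[-3,9.9,-15],0.3],
    [[0,0.01,0],[-4,13,-19.7],0.3],
    [[0,0.01,0],[-5,16.1,-24.4],0.3],
    [[0,0.01,0],[-5.9,19,-28.9],0.3],
    [[0,0.01,0],[-6.8,22,-33.4],0.3],
    [[0,0.01,0],[-7.6,24.5,-37.2],0.3],
    [[0,0.01,0],[-8,25.8,-39.2],0.3],
  ],
)

```text
t: 21.85
tool_pos: [0.6266, 0.1461, 0.2337]
eef_rot: [-1.558, 1.315, -2.83]
wrist_force: [1.6, 0.1, -2.1]
grip_width: 0.054
```

Call:
apply_moves(
  targets=[
    [[0,0,0],[0,0,0],0.3],
    [[0,0,0],[0,0,0],0.3],
    [[0,0,0],[0,0,0],0.3],
  ],
)

```text
t: 22.15
tool_pos: [0.6264, 0.1439, 0.2331]
eef_rot: [-1.561, 1.314, -2.833]
wrist_force: [0.3, -0.0, -3.0]
grip_width: 0.0538
```

```bash
python3 -c "
from tip import *
st();nxt(Pg0+[0,0,.02],Rg0);nxt(Pg0+[0,0,.001],Rg0)
R=Rot.from_euler('xyz',o['eef_rot']).as_matrix(); print('pot axis',R@Rg0.T@[0,0,1])
"
```

```text
t 22.15 q [-0.179  0.277 -0.623 -2.429 -0.748 -2.002] p [0.6264 0.1439 0.2331] rpy [-1.561  1.314 -2.833] F [ 0.35 -0.05 -2.99] T [-0.752  2.442 -0.01 ] w 0.0538
-> [0.628 0.15  0.073] rotvec [-0.003, 0.003, -0.002] shift [15.43, 4.39, -0.61] rows 3.2
-> [0.628 0.15  0.054] rotvec [-0.003, 0.003, -0.002] shift [17.27, 4.88, -0.61] rows 3.6
pot axis [-0.00329629  0.00306935  0.99998986]
```

Call:
apply_moves(
  targets=[
    [[0,0,0],[3,0.8,0],0.3],
    [[0,0,0],[7,1.8,0],0.3],
    [[0,0,0],[11,2.8,0],0.3],
    [[0,0,0],[14,3.7,0],0.3],
    [[0,0,0],[16,4.2,0],0.3],
    [[0,0,0],[16.8,4.4,0],0.3],
    [[0,0,0],[17.2,4.5,0],0.3],
    [[0,0,0],[17.2,4.5,0],0.3],
    [[0,0,0],[17.2,4.5,0],0.3],
  ],
)

```text
t: 23.05
tool_pos: [0.6275, 0.1436, 0.0573]
eef_rot: [-1.557, 1.318, -2.829]
wrist_force: [-0.2, -0.2, -2.0]
grip_width: 0.0535
```

```bash
python3 -c "
from tip import *
st()
"
```

```text
t 23.05 q [-0.231  0.799 -0.76  -2.611 -1.307 -1.574] p [0.6275 0.1436 0.0573] rpy [-1.557  1.318 -2.829] F [-0.21 -0.23 -1.95] T [-0.738  2.44   0.018] w 0.0535
```

Call:
apply_moves(
  targets=[
    [[0,0,0],[0.2,0.05,0],0.3],
    [[0,0,0],[0.3,0.1,0],0.3],
    [[0,0,0],[0.4,0.1,0],0.3],
    [[0,0,0],[0.4,0.1,0],0.3],
  ],
)

```text
t: 23.45
tool_pos: [0.6274, 0.1441, 0.0529]
eef_rot: [-1.56, 1.319, -2.832]
wrist_force: [-0.9, 1.0, 2.3]
grip_width: 0.0538
```

```bash
python3 -c "
from tip import *
st()
"
```

```text
t 23.45 q [-0.23   0.813 -0.759 -2.612 -1.32  -1.567] p [0.6274 0.1441 0.0529] rpy [-1.56   1.319 -2.832] F [-0.88  1.05  2.26] T [-0.351  1.438  0.011] w 0.0538
```

Contact at +2.3 N. Release and back out.

Call:
apply_moves(
  targets=[
    [[0,0,0],[0,0,0],0.7],
    [[0,0,0],[0,0,0],1],
    [[0,0,0],[0,0,0],1],
    [[0,0,0],[0,0,0],1],
    [[0,0,0],[0,-1,0],1],
    [[0,0,0],[0,-3,0],1],
    [[0,0,0],[0,-6,0],1],
    [[0,0,0],[0,-9,0],1],
    [[0,0,0],[-3,-10.5,0],1],
    [[0,0,0],[-7,-10.5,0],1],
  ],
)

```text
t: 24.45
tool_pos: [0.544, 0.1186, 0.139]
eef_rot: [-1.607, 1.299, -2.879]
wrist_force: [2.0, 0.4, -1.1]
grip_width: 0.0854
```

Call:
apply_moves(
  targets=[
    [[0,0,0],[-3,0,0],1],
    [[0,0,0],[-7,0,0],1],
    [[0,0,0],[-10,0,0],1],
    [[0,0,0],[-12,0,0],1],
    [[0,0,0],[-12,0,0],1],
    [[0,0,0],[-12,0,0],1],
  ],
)

```text
t: 25.05
tool_pos: [0.5743, 0.1289, 0.2614]
eef_rot: [-1.56, 1.314, -2.83]
wrist_force: [-0.7, -0.2, 0.0]
grip_width: 0.0852
```

```bash
python3 -c "
from tip import *
st()
import h,cv2
for n in('wrist','top','scene'):
    f=manip.grab_frame(n); h.save(n+'9',f['image'])
    if n=='top':
        i=f['image'];m=((i.min(2)>165)).astype('uint8');k,l,s,c=cv2.connectedComponentsWithStats(m)
        for j in range(1,k):
            if 200<s[j,4]<600 and 150<c[j][1]<260: print(s[j],c[j],h.ray(f,*c[j],.095))
        ball=h.ray(f,300+157/4,180+332/4,.025); print('ball',ball)
"
```

```text
t 25.05 q [-0.213  0.127 -0.664 -2.297 -0.688 -2.142] p [0.5743 0.1289 0.2614] rpy [-1.56   1.314 -2.83 ] F [-0.71 -0.18  0.03] T [-0.559  1.972 -0.042] w 0.0852
[532 153  23  22 300] [543.51333333 164.98666667] [ 0.72522707 -0.74308637  0.095     ]
[221 187  23  21 381] [231.91863517 196.91076115] [0.61673283 0.13752864 0.095     ]
[281 198  23  22 389] [291.66323907 208.51928021] [ 0.58622092 -0.02998786  0.095     ]
[166 218  20  16 219] [174.55251142 224.85844749] [0.53442303 0.29256769 0.095     ]
[331 222  85  66 415] [375.23373494 252.41686747] [ 0.46790014 -0.2576517   0.095     ]
ball [ 0.44415944 -0.17055933  0.025     ]
```

View pics/top9.png

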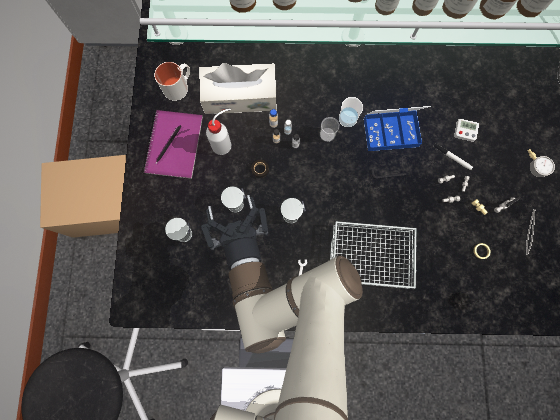

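View pics/scene9.png

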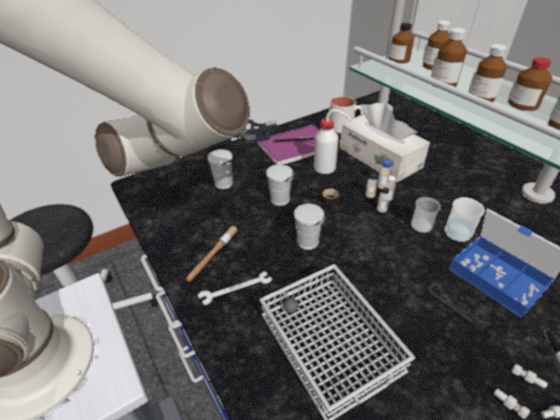

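View pics/wrist9.png

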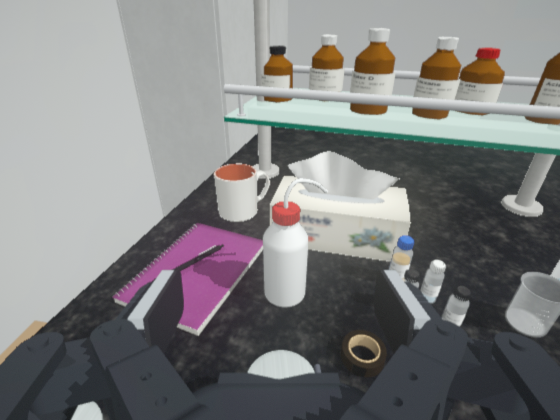

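The scene view shows the ball in the basket at (291,305), all three pots upright and closed at (221,169), (279,185) and (309,226), and the bystanders unmoved. The gripper is clear, so I'm handing in.

```bash
python3 -c "
from rig import manip
print(manip.sign_off())"
```

```text
the job is handed in; nothing more can be done
None
```

The ball is in the wash basket and its pot is back upright on the bench with the lid shut. I handed the job in at about 25 s of the 72 s allowed.

- **Finding the ball:** I lifted the left pot, which pulled about 2.6 N (0.27 kg, clean), and set it back. The middle pot pulled about 4.5 N (0.46 kg), so it held the ball. I did not lift the third pot, as those two weights already settled it.
- **Tipping:** I gripped the middle pot from the side at 60 N and tipped it to 112° over the basket with the hinge on top. The load fell to about 2.5 N and the ball showed on the basket floor. I then turned the pot upright and set it down 6 to 9 mm to the right (-y) of where it first stood.
- **Last checks:** The final pictures show the ball in the basket, three upright closed pots, and the brush, tape and spanner where they were. The gripper was open and clear, with the wrist force near zero.
- **Check that disagreed:** In the final top view an automatic measurement put the left pot about 11 mm off, most likely because the arm hid part of its lid. The scene view shows it standing in place.

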